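Two spools from the rotary dispenser

ROBOT

A 6-joint arm with a two-finger parallel gripper is mounted at the origin on a cart in front of the work surface, level with it; the furniture and walls round the work are solid. World frame = base frame: x ahead of the robot, y to its left, z up, the work surface at z = 0. Lengths are in m, angles in rad, forces in N, time in s.
With the tool pointing down it reaches from about 0.3 to 0.775 m from the base axis. Payload 14.6 kg.
Tool frame: the origin (TCP) lies where the fingers leave the gripper's body, on its centre line; the fingertips stand 97 mm ahead of it and the grasp point (between the pads) lies 78 mm ahead of it (ctrl.finger_overhang is the distance from the TCP to the fingertips, in m); z points along the fingers, y is the direction in which the jaws open and shut (so a half turn about z gives the same grasp; the last joint's range is limited). The gripper opens to 94 mm and grips with 3 to 60 N. Pads are 16 mm wide; open, the fingers measure 119 mm over their backs; the gripper's body (75 mm by 177 mm) begins 78 mm behind the grasp point.
Start: joints at [1.087, 0.3, 1.521, -0, 1.321, -0.067], TCP at [0.223, 0.503, 0.303] pointing down, gripper open.
Joint ranges: [-3.03, 3.03], [-0.79, 2.21], [0.23, 2.52], [-1.04, 4.18], [0, 3.07], [-2.55, 2.55]. Speed limits (rad/s): [2.22, 2.22, 2.57, 3.14, 3.14, 3.14].

INTERFACE

Orientations are given as [roll, pitch, yaw] about the fixed x, y, z axes, in that order (R = Rz(yaw) Ry(pitch) Rx(roll)).
In Python, from station import ctrl, imaging, hand_in gives the robot as it stands.
- The arm moves only by the shell command python3 -m pendant 'ROWS' [FORCE]. ROWS is JSON, a list of rows, each a list of 7 numbers: the shift along the tool's x, y, z normalised to -1 to 1, where 1 is 120 mm, then the turn, a rotation vector about the tool's x, y, z normalised to -1 to 1, where 1 is 30 degrees, then the closure, from -1 (fully open) to 1 (shut). A call has 1 to 10 rows; each row shifts and turns the commanded pose from where the row before left it, along the tool's axes as they then stand; what a row does not reach is not made up. A row lasts 1/12 s, in which the tool goes at most 41.7 mm and 7.16 degrees, less where a joint would pass 70% of its speed; a pose out of reach is approached as far as the arm can. A call with a number of a shift or a turn outside -1 to 1 is refused whole. A call with a gripper value outside its range is refused whole. The fingers move at their own pace and stop on an object; FORCE is the grip in N (left out, the last holds). Time passes only in rows, so rows that do not move let the fingers close. It gives the time, the measured TCP pose, the force and the opening at its end, in the units of the state.
- ctrl.get_obs(): the state, without advancing time (a new reading comes with each control period).
- imaging.camera(name): name is "side" or "top" or "wrist"; returns a dict with "image" (384x512x3 uint8, red, green, blue), "mtx" (3x3 intrinsics, pixels), "k1" (the pictures are not rectified: a ray, as slopes to the right and down, at radius r is drawn at 1 + k1 r^2 times it, then the intrinsics apply), "rvec" (rotation vector, rad) and "tvec" (3), from world to camera coordinates, as OpenCV has them. Camera axes: x right, y down, z forward; pixel columns grow to the right and rows downward; lengths in m; the calibration is good to about 2 mm. A picture is of the moment at which its call begins. There is no depth.
- hand_in(): hands the job in, once; it reports no verdict.
The state is a dict: "time_s": time; "qpos": joint angles; "joint_vel": joint speeds; "tau": joint torques, N m; "ee_pos": TCP position; "eef_rot": TCP orientation; "force": force on the tool from outside, world axes, zero at the start; "moment": the same for the moment, N m; "grip_width": finger opening in m.
Only numpy, scipy, OpenCV 4.12 (cv2) and the standard library are available. Lean on these libraries where they do the work, as an engineer would, in place of code of your own. Each camera call takes 0.05 s, during which the arm holds its last target.

TASK

Set the tray flat on the table under the lip of the spool dispenser's chute, then turn the drum slowly counter-clockwise by its square boss so that two spools roll out into the tray, one after the other, and stop there so that the third spool stays in the drum. Do not touch the spools and leave the tape roll and the round tin where they are.

Things in the scene. Friction and masses are not known exactly. Their poses are not given: they have to be found in the camera images.
- dispenser: fixed dispenser, plywood and steel, 190 mm wide, 220 mm high. Origin on the table under the drum; x to its back, y to its left, z up. Its round housing (182 mm across) and floor slope 35 degrees, low to the front: the drum's axis rises along (-0.574, 0, 0.819) in this frame. Side opening, 80 mm wide, at the low front, then a short chute. Its feet begin 35 mm behind the chute's lip, so the tray fits below the lip.
- chute_lip (a point): middle of the chute's lip, 50 mm above the table, 95 mm in front of the dispenser's origin (axes as the dispenser's); the chute is 96 mm wide, its underside here 44 mm above the table. A spool that rolls off lands 10 to 60 mm farther to the front, lying along the lip.
- drum (a joint): drum angle, rad, grows counter-clockwise seen from the boss's side; starts near 0, stops at -0.15 and 6.0, stays where left (friction 0.12 N m). The drum, 168 mm across, has 4 pockets open outwards, each under a steel bar 14 mm wide. They face the opening at 0.785 (first spool), 2.356 (second), 3.927 (third), 5.498 (empty); a spool rolls out once within about 0.1 to 0.2 rad of that. At 0, 1.57, 3.14 the opening is blocked.
- drum_boss (a point): square steel boss on the drum's axis by which it is turned, 40 x 40 mm, 30 mm tall along the axis; this point is on the axis, 12 mm below the boss's top and 30 mm above the drum's top. z is the axis, 35 degrees from vertical, leaning to the chute side; x and y are square to the flats and turn with the drum. Grip two opposite flats with the tool along the axis; regrip for each part turn.
- tray: loose open plywood tray, 160 mm (x) by 156 mm (y), walls 6 mm thick, 32 mm high, floor 6 mm, about 0.3 kg. Origin at the centre of its underside; a raised grip is at its -x end, which belongs away from the dispenser. Well placed: its x axis along the dispenser's x, its origin 58 mm in front of the lip, so its +x wall stands 22 mm behind (under) the lip.
- tray_grip (a point): point to hold on the tray's raised grip: an upright board 12 mm thick (along the tray's x), 60 mm wide (along y), its top 67 mm above the tray's underside; this point is 50 mm up and 83 mm from the tray's origin toward its -x. Axes as the tray's.
- spool_first_center (a point): one of three alike thread spools (white thread, wooden ends; 40 mm diameter, 60 mm long, 40 g) lying in the drum, one to a pocket, less than 98 mm from drum_boss. This point is its centre, its y axis the spool's length. In the pocket that comes to the opening first.
- spool_second_center (a point): one of three alike thread spools (white thread, wooden ends; 40 mm diameter, 60 mm long, 40 g) lying in the drum, one to a pocket, less than 98 mm from drum_boss. This point is its centre, its y axis the spool's length. In the pocket that comes to the opening second.
- spool_third_center (a point): one of three alike thread spools (white thread, wooden ends; 40 mm diameter, 60 mm long, 40 g) lying in the drum, one to a pocket, less than 98 mm from drum_boss. This point is its centre, its y axis the spool's length. In the pocket that comes third; must stay in.
- tape_roll: loose roll of tan tape lying on the table, 94 mm across, 48 mm high, origin at the centre of its underside; leave alone.
- round_tin: loose round grey tin, 67 mm across, 28 mm high, origin at the centre of its underside; leave alone.
There are look-alikes about, which are no part of the job. What is shaped like the part that bears spool_first_center but blue, purple or turquoise is not meant.

How it is judged:
By the outcome, as a careful person would: the job done as asked, in the order asked, and still so for the second after the job is handed in, with the robot touching nothing.
It also fails if it takes over 72 s, if anything falls off the work surface, if the arm or the gripper's body presses on something with over 40 N, if the wrist force passes 120 N, or if a joint passes its speed limit or range.

## Working session

There is one attempt and no reset: what is moved stays moved. The work goes in short steps, Python scripts to look and compute and a shell command to move; the robot and the scene stay as the last step left them, time stands still between calls to the robot, and variables do not carry over. Pictures are saved under pics/ and viewed, and the job is handed in when it is done.

```bash
ls; mkdir -p pics; python3 - <<'E'
from station import ctrl, imaging
import cv2
print(ctrl.get_obs(), ctrl.finger_overhang)
for n in ["side","top","wrist"]:
    c=imaging.camera(n); cv2.imwrite(f"pics/{n}0.png",c["image"][:,:,::-1])
    print(n,c["mtx"].tolist(),c["k1"],c["rvec"],c["tvec"])
E
```

```text
pics
{'time_s': 0.0, 'qpos': array([ 1.08736831e+00,  3.00463299e-01,  1.52156132e+00, -7.43958827e-06,
        1.32071877e+00, -6.66083242e-02]), 'joint_vel': array([-0.00049689, -0.00153407,  0.00054553,  0.00045274,  0.00070407,
        0.00062303]), 'tau': array([ 6.63431565e-04, -5.31815815e+01, -3.52724719e+01,  7.09097763e-02,
        2.45465885e-02, -1.37201005e-04]), 'ee_pos': array([0.22260891, 0.50277449, 0.30209891]), 'eef_rot': array([-3.14044399e+00, -6.94016953e-05,  2.72477477e+00]), 'force': array([-0.89773171,  0.058551  , -0.33182221]), 'moment': array([ 0.02154825,  0.00265678, -0.01092199]), 'grip_width': 0.0936441837682701} 0.0972
side [[466.40427028650936, 0.0, 256.7531808372712], [0.0, 466.40427028650936, 199.4756955240134], [0.0, 0.0, 1.0]] -0.12087995127221254 [ 2.14263813 -0.30901616  0.16273546] [-0.63325315  0.1967608   1.40142328]
top [[436.48976742528936, 0.0, 255.25349403696637], [0.0, 436.48976742528936, 194.27698202276116], [0.0, 0.0, 1.0]] -0.1326467827842747 [ 2.11050414 -2.09628161  0.23367819] [-0.03875644  0.66573327  1.41732206]
wrist [[278.2219278338636, 0.0, 256.68330002869016], [0.0, 278.2219278338636, 191.200028521742], [0.0, 0.0, 1.0]] -0.03413591870581326 [-2.44345902 -1.59097697 -0.20709259] [-0.54939578 -0.02719989  0.39129609]
```

View pics/side0.png

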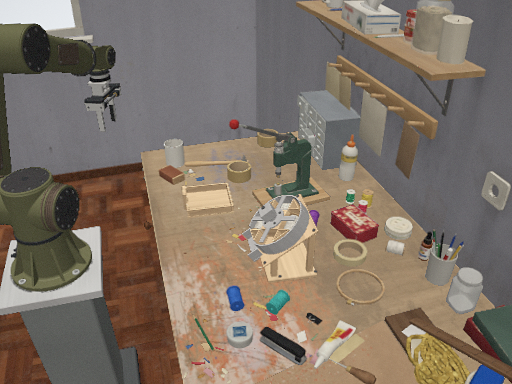

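View pics/top0.png

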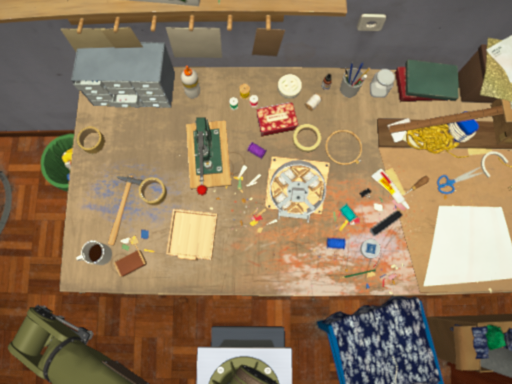

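View pics/wrist0.png

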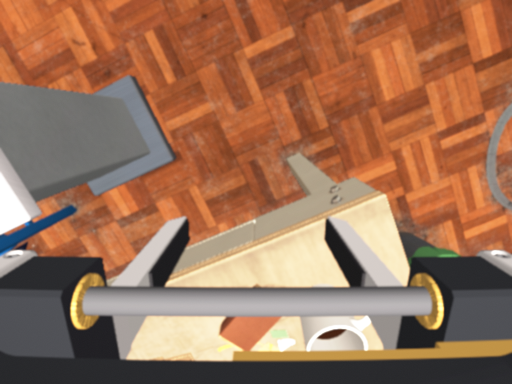

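```bash
cat > h.py <<'E'
import cv2, numpy as np
from scipy.spatial.transform import Rotation as R
from station import ctrl, imaging
def cam(n):
    c=imaging.camera(n); c["R"]=R.from_rotvec(np.ravel(c["rvec"])).as_matrix(); c["t"]=np.ravel(c["tvec"]); return c
def ray(c,u,v):
    K=c["mtx"]; d=np.array([(u-K[0,2])/K[0,0],(v-K[1,2])/K[1,1]]); s=d.copy()
    for _ in range(20): s=d/(1+c["k1"]*(s@s))
    w=c["R"].T@np.array([s[0],s[1],1]); o=-c["R"].T@c["t"]; return o,w/np.linalg.norm(w)
def onz(c,u,v,z):
    o,w=ray(c,u,v); return o+w*(z-o[2])/w[2]
def proj(c,p):
    q=c["R"]@np.asarray(p)+c["t"]; s=q[:2]/q[2]; s=s*(1+c["k1"]*(s@s)); K=c["mtx"]
    return np.array([K[0,0]*s[0]+K[0,2],K[1,1]*s[1]+K[1,2]])
def tri(cs,uv):
    A=np.zeros((3,3));b=np.zeros(3)
    for c,(u,v) in zip(cs,uv):
        o,w=ray(c,u,v);P=np.eye(3)-np.outer(w,w);A+=P;b+=P@o
    p=np.linalg.solve(A,b); return p
def crop(c,name,x0,x1,y0,y1,k):
    im=cv2.resize(c["image"][y0:y1,x0:x1,::-1],None,fx=k,fy=k,interpolation=cv2.INTER_CUBIC)
    st=10
    for u in range((x0+9)//10*10,x1,st):
        cv2.line(im,((u-x0)*k,0),((u-x0)*k,6 if u%20 else 10),(0,0,255),1)
        if u%20==0: cv2.putText(im,str(u),((u-x0)*k+1,18),0,0.35,(0,0,255))
    for v in range((y0+9)//10*10,y1,st):
        cv2.line(im,(0,(v-y0)*k),(6,(v-y0)*k),(0,0,255),1)
        if v%20==0: cv2.putText(im,str(v),(8,(v-y0)*k+4),0,0.35,(0,0,255))
    cv2.imwrite(f"pics/{name}.png",im)
E
python3 - <<'E'
from h import *
c=cam("top"); crop(c,"topA",150,340,150,270,4)
c=cam("side"); crop(c,"sideA",170,340,170,290,4)
E
```

```text
(no output)
```

View pics/topA.png

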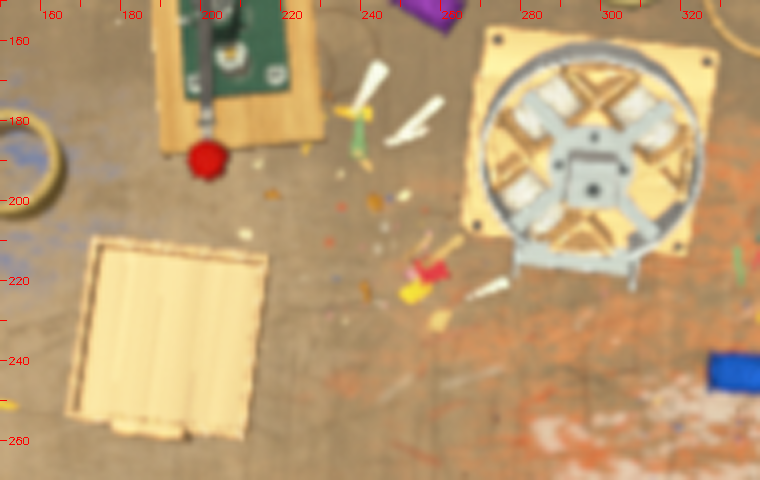

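View pics/sideA.png

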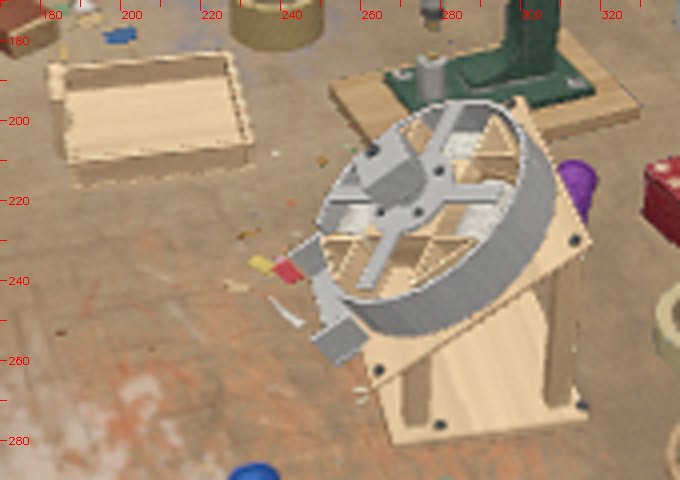

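```bash
python3 - <<'E'
from h import *
t=cam("top"); s=cam("side")
def T(n,a,b):
    p=tri([t,s],[a,b]); print(n,p.round(4),"resid px",np.round(proj(t,p)-a,1),np.round(proj(s,p)-b,1)); return p
br=T("bolt br",(323.7,165.3),(310.7,230)); fr=T("bolt fr",(317.2,211.3),(261.8,262.3))
T("corner br",(327,162.5),(318,230.5)); T("corner bl",(272,157),(298,194.5));T("corner fr",(319,214),(263,267))
T("hub1 back",(295.6,184.3),(276.8,212.5));
d=fr-br; print("slope",np.degrees(np.arctan2(d[2],np.hypot(d[0],d[1]))),"yaw of -d",np.degrees(np.arctan2(-d[1],-d[0])))
print("lip top z.05",onz(t,276.7,217.5,.05),onz(t,306,219.5,.05))
print("tray rim corners z.032")
for uv in [(173,209),(216.5,214),(211,259.5),(167,253.5)]: print(onz(t,*uv,.032).round(4))
print("side tray rim");
for uv in [(181,188),(225,183.5),(230.5,204),(183,209)]: print(onz(s,*uv,.032).round(4))
crop(t,"topB",262,332,150,230,9);crop(t,"topC",160,225,200,265,9)
crop(s,"sideB",235,325,185,285,6);crop(s,"sideC",170,240,170,220,9)
E
```

```text
bolt br [ 0.7423 -0.2573  0.1608] resid px [-0.2  0.9] [ 1.  -0.3]
bolt fr [ 0.6061 -0.2456  0.0674] resid px [-0.1  1. ] [ 1.1 -0.3]
corner br [ 0.755  -0.2689  0.1633] resid px [ 0.1 -0.3] [-0.3  0.1]
corner bl [ 0.7678 -0.0878  0.1663] resid px [-0.1  0.8] [ 0.8 -0.3]
corner fr [ 0.603  -0.2538  0.0562] resid px [ 0.  -0.3] [-0.3  0.1]
hub1 back [ 0.6751 -0.1634  0.1694] resid px [-0.1  0.9] [ 1.  -0.3]
slope -34.338504187693 yaw of -d -4.92051747197485
lip top z.05 [ 0.59017697 -0.1084417   0.05      ] [ 0.58376747 -0.2092306   0.05      ]
tray rim corners z.032
[0.6207 0.2539 0.032 ]
[0.6042 0.1004 0.032 ]
[0.4461 0.1154 0.032 ]
[0.4647 0.2679 0.032 ]
side tray rim
[0.4491 0.2648 0.032 ]
[0.6107 0.2492 0.032 ]
[0.5984 0.1125 0.032 ]
[0.4354 0.1292 0.032 ]
```

View pics/topB.png

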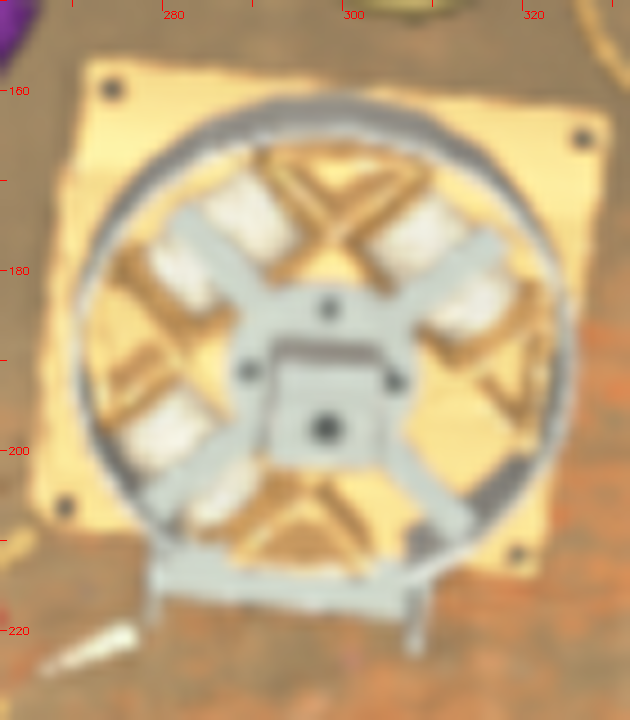

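View pics/sideB.png

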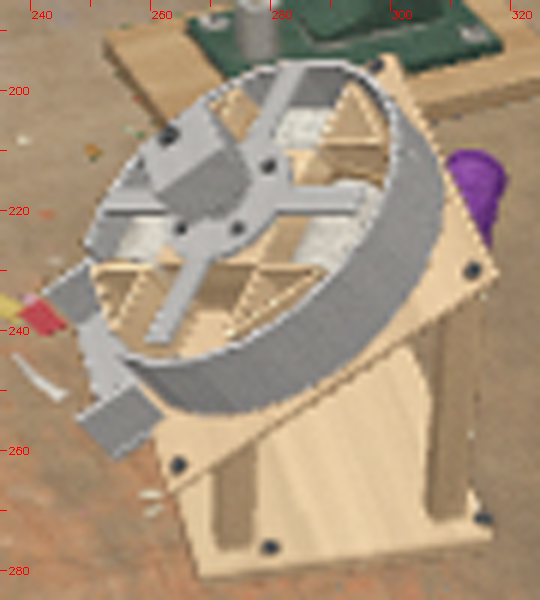

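View pics/topC.png

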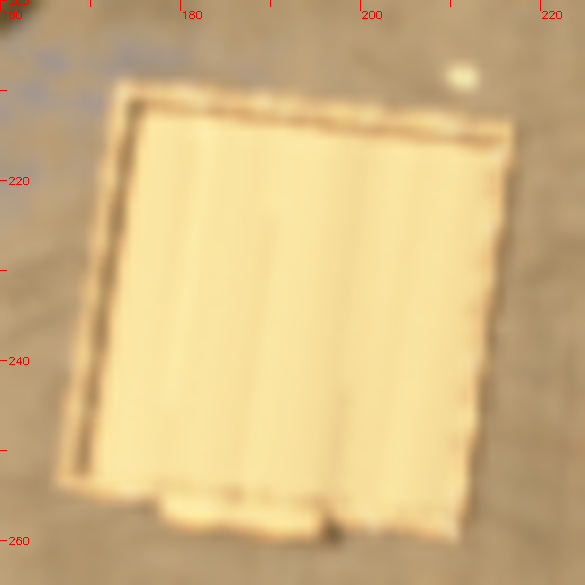

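View pics/sideC.png

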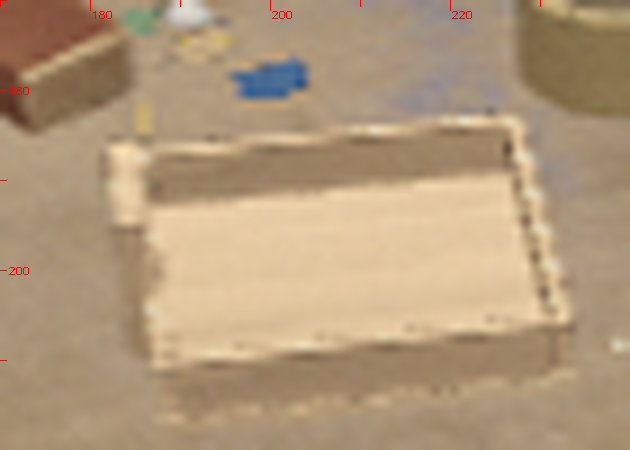

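```bash
python3 - <<'E'
from h import *
t=cam("top"); s=cam("side")
print("side cam at",-s["R"].T@s["t"])
def T(n,a,b):
    p=tri([t,s],[a,b]); print(n,p.round(4),"resid px",np.round(proj(t,p)-a,1),np.round(proj(s,p)-b,1)); return p
hole=T("boss hole",(298.2,197.6),(262.8,207.4))
b1=T("hub back",(298.4,184.3),(279.4,212.5)); b2=T("hub right",(306,192.4),(272.3,223.2))
b3=onz(t,289.5,191.3,b2[2]); print("hub left",b3)
print("hub centre",(b2+b3)/2)
for y in (-4,-4.5,-5):
  Rz=R.from_euler('z',y,degrees=True).as_matrix(); ax=Rz@[-.574,0,.819]; c=(b2+b3)/2; d=hole-c; print(y,"axial",d@ax,"off",d-(d@ax)*ax)
T("lip right",(306,218.5),(250.2,252)); T("lip left",(279,214.5),(246,237))
T("wallend right bottom",(308,222),(252.5,261))
T("wallend right top",(308,219),(246.3,254.5))
T("tray +x+y",(173,209),(225.5,183.2));T("tray +x-y",(216.8,213.5),(232.3,206));T("tray -x-y",(211,260),(186.5,210.5))
T("grip top +y",(177.5,255),(181.5,186.2))
print("grip top z.067",onz(t,177.5,258,.067),onz(t,196,260,.067), onz(t,177.5,254.5,.067),onz(t,196,256.5,.067))
E
```

```text
side cam at [ 0.31182246 -1.19159022  0.94158965]
boss hole [ 0.6283 -0.1687  0.1988] resid px [ 0. -0.] [-0.1  0. ]
hub back [ 0.6769 -0.1724  0.1742] resid px [-0.   0.1] [ 0.1 -0. ]
hub right [ 0.6507 -0.1974  0.1607] resid px [-0.1  0.9] [ 1.  -0.3]
hub left [ 0.6570305  -0.14468279  0.16068224]
hub centre [ 0.65386974 -0.17106039  0.16068224]
-4 axial 0.046006545890494514 off [0.00072459 0.0005053  0.00046858]
-4.5 axial 0.04600876181631546 off [0.00070878 0.00027538 0.00046676]
-5 axial 0.0460098532846491 off [6.90321361e-04 4.56570432e-05 4.65870810e-04]
lip right [ 0.5813 -0.2059  0.0782] resid px [-0.   0.3] [ 0.4 -0.1]
lip left [ 0.5954 -0.1154  0.0615] resid px [-0.1  0.9] [ 1.  -0.3]
wallend right bottom [ 0.5793 -0.2164  0.0518] resid px [ 0.2 -1.3] [-1.5  0.4]
wallend right top [ 0.5739 -0.212   0.0776] resid px [-0.2  2. ] [ 2.4 -0.6]
tray +x+y [0.6174 0.2546 0.0299] resid px [-0.1  1. ] [ 0.9 -0.2]
tray +x-y [0.6038 0.0996 0.0317] resid px [-0.1  0.6] [ 0.6 -0.2]
tray -x-y [0.4448 0.1153 0.0331] resid px [ 0.  -0.1] [-0.1  0. ]
grip top +y [0.4527 0.2257 0.0637] resid px [-0.1  1.4] [ 1.3 -0.3]
grip top z.067 [0.4471533  0.22458945 0.067     ] [0.44129508 0.16209379 0.067     ] [0.45886116 0.22505069 0.067     ] [0.45296555 0.16246092 0.067     ]
```

```bash
python3 - <<'E'
from h import *
t=cam("top"); s=cam("side")
print("side lipL",onz(s,247,240,.05),"side right bottom",onz(s,252.5,261,.046))
print("top lipL",onz(t,279,215.5,.05),"lipR",onz(t,306.5,218.8,.05))
y=np.radians(-4.6);Rz=R.from_euler('z',y).as_matrix()
hole=np.array([.6283,-.1687,.1988])
for p in [onz(s,247,240,.05),onz(s,252.5,261,.046),onz(t,279,215.5,.05),onz(t,306.5,218.8,.05)]:
    print((Rz.T@(p-hole)).round(4))
# feet on table, side view
for uv in [(268,281),(316.5,274.5)]: 
    print("foot",onz(s,*uv,0.0), (Rz.T@(onz(s,*uv,0.0)-hole)).round(4))
crop(s,"sideD",236,272,222,268,13)
E
```

```text
side lipL [ 0.59484896 -0.11669189  0.05      ] side right bottom [ 0.58567186 -0.20975078  0.046     ]
top lipL [ 0.59719745 -0.11638002  0.05      ] lipR [ 0.58621415 -0.21099768  0.05      ]
[-0.0375  0.0492 -0.1488]
[-0.0392 -0.0443 -0.1528]
[-0.0352  0.0497 -0.1488]
[-0.0386 -0.0455 -0.1488]
foot [ 0.61871486 -0.2558424   0.        ] [-0.0026 -0.0876 -0.1988]
foot [ 7.63480618e-01 -2.70732838e-01  1.11022302e-16] [ 0.1429 -0.0909 -0.1988]
```

View pics/sideD.png

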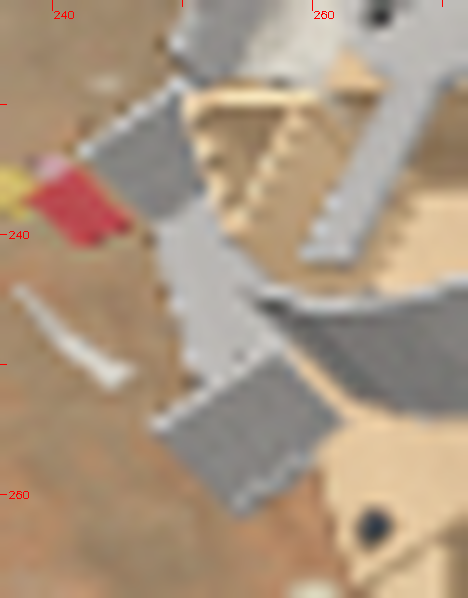

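```bash
cat >> h.py <<'E'
def pose():
    o=ctrl.get_obs(); return o["ee_pos"],R.from_euler('xyz',o["eef_rot"]).as_matrix(),o
def down(deg):  # tool down, tool y axis pointing at heading deg
    z=np.array([0,0,-1.]);a=np.radians(deg);y=np.array([np.cos(a),np.sin(a),0]);return np.stack([np.cross(y,z),y,z],1)
def plan(p,Rt,off=0.0):
    e,Re,o=pose()
    Rd=Re.T@Rt; rv=np.degrees(R.from_matrix(Rd).as_rotvec())/30
    p=np.asarray(p,float)-Rt[:,2]*off
    s=(p-e)/0.12
    print("t",round(o["time_s"],2),"e",e.round(4),"turn",rv.round(3),"n",np.ceil(np.linalg.norm(rv)/.2387))
    print("shift before turn",(Re.T@s).round(3),"after turn",(Rt.T@s).round(3),"n",np.ceil(np.linalg.norm(s)/.347),"F",o["force"].round(1),"grip",round(o["grip_width"],4),"q",o["qpos"].round(2))
E
python3 - <<'E'
from h import *
plan([.4505,.1932,.155],down(-5.7),.078)
E
```

```text
t 0.55 e [0.2226 0.5029 0.3026] turn [-0.     0.     2.394] n 11.0
shift before turn [-2.781 -1.591  0.58 ] after turn [-2.379  2.146  0.58 ] n 10.0 F [-0.7 -0.5 -0.4] grip 0.0938 q [ 1.09  0.3   1.52 -0.    1.32 -0.07]
```

```bash
python3 -m pendant '[[0,0,0,0,0,0.2,-1],[0,0,0,0,0,0.22,-1],[0,0,0,0,0,0.22,-1],[0,0,0,0,0,0.22,-1],[0,0,0,0,0,0.22,-1],[0,0,0,0,0,0.22,-1],[0,0,0,0,0,0.22,-1],[0,0,0,0,0,0.22,-1],[0,0,0,0,0,0.22,-1],[0,0,0,0,0,0.22,-1]]' 20
python3 -m pendant '[[0,0,0,0,0,0.214,-1],[-0.2,0.18,0,0,0,0,-1],[-0.22,0.2,0,0,0,0,-1],[-0.22,0.2,0,0,0,0,-1],[-0.22,0.2,0,0,0,0,-1],[-0.22,0.2,0,0,0,0,-1],[-0.22,0.2,0.1,0,0,0,-1],[-0.22,0.2,0.1,0,0,0,-1],[-0.22,0.2,0.1,0,0,0,-1],[-0.22,0.2,0.1,0,0,0,-1]]'
python3 - <<'E'
from h import *
plan([.4505,.1932,.155],down(-5.7),.078)
E
```

```text
time_s: 1.38
ee_pos: [0.2226, 0.5029, 0.3027]
eef_rot: [3.142, -0.0, 1.578]
force: [0.4, -0.3, 0.2]
grip_width: 0.0938
time_s: 2.22
ee_pos: [0.4125, 0.2461, 0.2544]
eef_rot: [3.141, -0.0, 1.471]
force: [1.1, 0.4, -0.5]
grip_width: 0.0941
t 2.22 e [0.4125 0.2461 0.2544] turn [ 0.001 -0.001  0.   ] n 1.0
shift before turn [-0.407  0.358  0.178] after turn [-0.407  0.359  0.178] n 2.0 F [ 1.1  0.4 -0.5] grip 0.0941 q [0.46 0.19 1.77 0.   1.18 0.56]
```

```bash
python3 -m pendant '[[-0.2,0.18,0.09,0,0,0,-1],[-0.2,0.18,0.09,0,0,0,-1],[0,0,0,0,0,0,-1]]'
python3 - <<'E'
from h import *
plan([.4505,.1932,.155],down(-5.7),.078)
c=cam("wrist"); cv2.imwrite("pics/w1.png",c["image"][:,:,::-1])
for p in [(.4505,.1932,.067),(.534,.1845,.006)]: print(proj(c,p))
E
```

```text
time_s: 2.47
ee_pos: [0.4518, 0.1919, 0.2312]
eef_rot: [-3.14, 0.002, 1.468]
force: [0.1, 1.4, -0.8]
grip_width: 0.094
t 2.47 e [0.4518 0.1919 0.2312] turn [-0.003  0.003 -0.007] n 1.0
shift before turn [ 0.01  -0.012 -0.015] after turn [ 0.01  -0.012 -0.015] n 1.0 F [ 0.1  1.4 -0.8] grip 0.094 q [ 0.33  0.24  1.77 -0.    1.13  0.43]
[255.31757723 198.91222829]
[329.42957301 183.6821953 ]
```

View pics/w1.png

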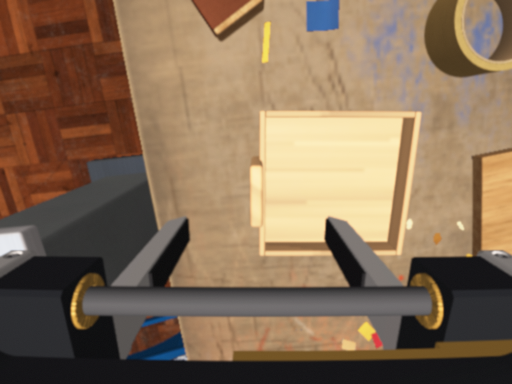

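```bash
python3 - <<'E'
from h import *
c=cam("wrist")
for uv in [(251,158),(251,227),(262,160),(262,226)]: print("grip top",onz(c,*uv,.067).round(4))
q=[onz(c,*uv,.032) for uv in [(261,111),(420,112),(404,253),(261,255)]]
for p in q: print(p.round(4))
print(np.mean(q,0))
crop(c,"w1c",240,280,140,240,6)
E
```

```text
grip top [0.4497 0.2331 0.067 ]
grip top [0.4426 0.1674 0.067 ]
grip top [0.4593 0.2303 0.067 ]
grip top [0.4532 0.1674 0.067 ]
[0.4632 0.2731 0.032 ]
[0.6197 0.2569 0.032 ]
[0.6088 0.1038 0.032 ]
[0.4478 0.1185 0.032 ]
[0.53487201 0.18808314 0.032     ]
```

View pics/w1c.png

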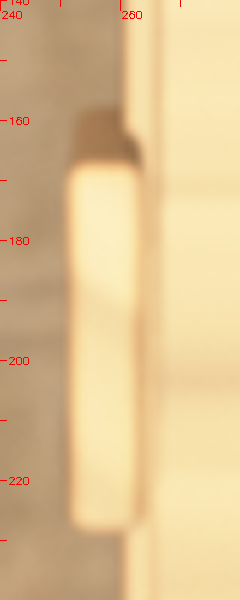

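```bash
python3 -m pendant '[[0,0,0.2,0,0,0,-1],[0,0,0.2,0,0,0,-1],[0,0,0.2,0,0,0,-1],[0,0,0.21,0,0,0,-1],[0,0,0,0,0,0,-1],[0,0,0,0,0,0,1],[0,0,0,0,0,0,1],[0,0,0,0,0,0,1],[0,0,0,0,0,0,1],[0,0,0,0,0,0,1]]' 30
python3 -m pendant '[[0,0,0,0,0,0,1],[0,0,0,0,0,0,1],[0,0,0,0,0,0,1],[0,0,0,0,0,0,1]]'
python3 - <<'E'
from h import *
plan([.4505,.1932,.055],down(-5.7),.078)
c=cam("wrist"); cv2.imwrite("pics/w2.png",c["image"][:,:,::-1])
E
```

```text
time_s: 3.4
ee_pos: [0.4503, 0.1958, 0.1368]
eef_rot: [3.14, -0.001, 1.471]
force: [0.2, 0.9, 0.3]
grip_width: 0.0639
time_s: 3.73
ee_pos: [0.4501, 0.1956, 0.1359]
eef_rot: [3.142, 0.0, 1.471]
force: [-0.4, -0.4, 0.2]
grip_width: 0.0377
t 3.73 e [0.4501 0.1956 0.1359] turn [ 0.  0. -0.] n 1.0
shift before turn [-0.019  0.006  0.024] after turn [-0.019  0.006  0.024] n 1.0 F [-0.4 -0.4  0.2] grip 0.0377 q [ 0.34  0.39  1.84 -0.    0.92  0.43]
```

View pics/w2.png

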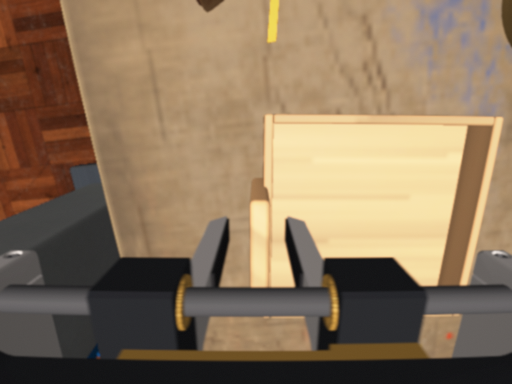

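```bash
python3 -m pendant '[[0,0,0,0,0,0,1],[0,0,0,0,0,0,1],[0,0,0,0,0,0,1],[0,0,0,0,0,0,1],[0,0,0,0,0,0,1],[0,0,0,0,0,0,1]]' 55
python3 -m pendant '[[0,0,-0.1,0,0,0,1],[0,0,-0.15,0,0,0,1],[0,0,0,0,0,0,1]]'
python3 - <<'E'
from h import *
y=np.radians(-5.2)
u=np.array([np.cos(y),np.sin(y),0]); tgt=np.array([.5332,-.1587,0])
print(tgt-.083*u)
plan(tgt-(.083+.07)*u+[0,0,.08],down(-5.2),.078)
c=cam("side"); crop(c,"s3",160,300,130,260,5)
E
```

```text
time_s: 4.28
ee_pos: [0.4502, 0.1956, 0.1359]
eef_rot: [3.141, -0.0, 1.471]
force: [0.0, -0.8, -0.9]
grip_width: 0.0119
time_s: 4.53
ee_pos: [0.4507, 0.1959, 0.1679]
eef_rot: [3.139, -0.001, 1.471]
force: [0.4, -0.0, -2.3]
grip_width: 0.0117
[ 0.45054159 -0.1511775   0.        ]
t 4.53 e [0.4507 0.1959 0.1679] turn [ 0.005 -0.002 -0.017] n 1.0
shift before turn [-2.883 -0.297  0.078] after turn [-2.88  -0.322  0.083] n 9.0 F [ 0.4 -0.  -2.3] grip 0.0117 q [0.34 0.33 1.82 0.   0.98 0.43]
```

View pics/s3.png

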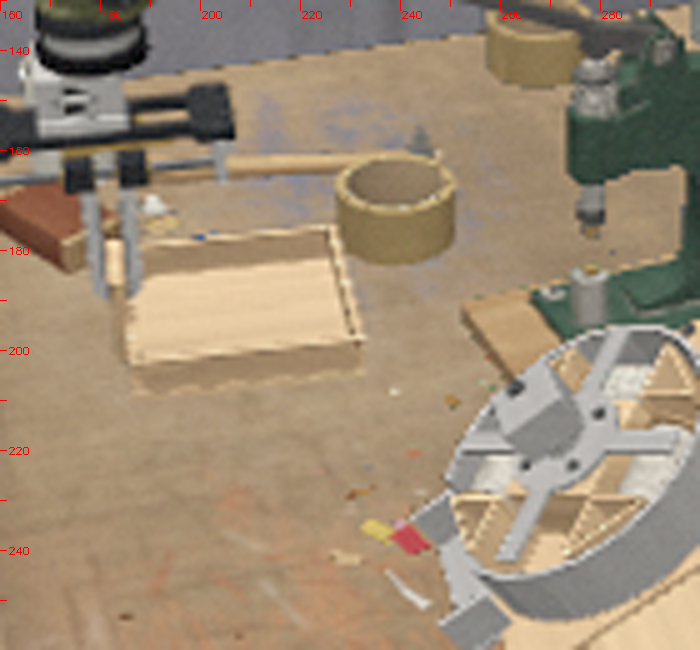

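```bash
python3 -m pendant '[[-0.1,-0.01,0,0,0,0,1],[-0.2,-0.02,0,0,0,0,1],[-0.3,-0.03,0,0,0,0,1],[-0.3,-0.03,0,0,0,0,1],[-0.3,-0.03,0,0,0,0,1],[-0.3,-0.03,0,0,0,0,1],[-0.3,-0.03,0,0,0,0,1],[-0.3,-0.03,0,0,0,0,1],[-0.3,-0.03,0,0,0,0,1],[-0.3,-0.03,0,0,0,0,1]]'
python3 -m pendant '[[-0.1,-0.02,0,0,0,-0.017,1],[-0.08,-0.01,0,0,0,0,1],[0,0,0,0,0,0,1]]'
python3 - <<'E'
from h import *
y=np.radians(-5.2)
u=np.array([np.cos(y),np.sin(y),0]); tgt=np.array([.5332,-.1587,0])
plan(tgt-(.083+.07)*u+[0,0,.065],down(-5.2),.078)
c=cam("side"); crop(c,"s4",160,320,170,290,4)
c=cam("top"); crop(c,"t4",200,340,150,290,4)
E
```

```text
time_s: 5.42
ee_pos: [0.3839, -0.1253, 0.1649]
eef_rot: [-3.14, -0.0, 1.471]
force: [2.1, 0.4, -3.0]
grip_width: 0.0116
time_s: 5.67
ee_pos: [0.3791, -0.1459, 0.1651]
eef_rot: [-3.14, -0.0, 1.478]
force: [-0.5, -0.1, -4.2]
grip_width: 0.0116
t 5.67 e [ 0.3791 -0.1459  0.1651] turn [-0.003 -0.001 -0.004] n 1.0
shift before turn [0.01  0.014 0.184] after turn [0.01  0.014 0.184] n 1.0 F [-0.5 -0.1 -4.2] grip 0.0116 q [-0.46  0.17  2.05 -0.    0.93 -0.36]
```

View pics/s4.png

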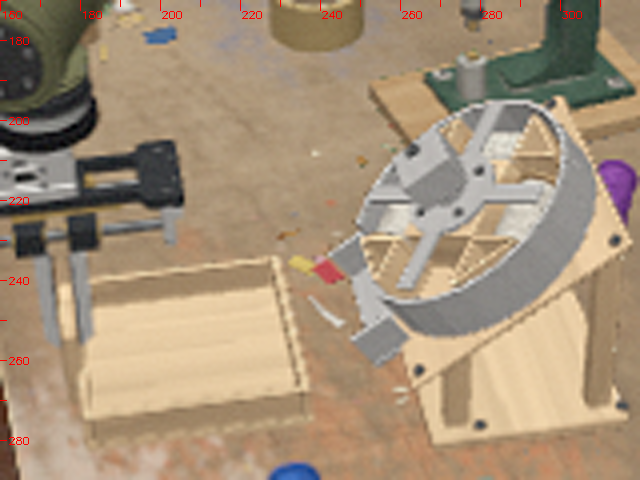

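View pics/t4.png

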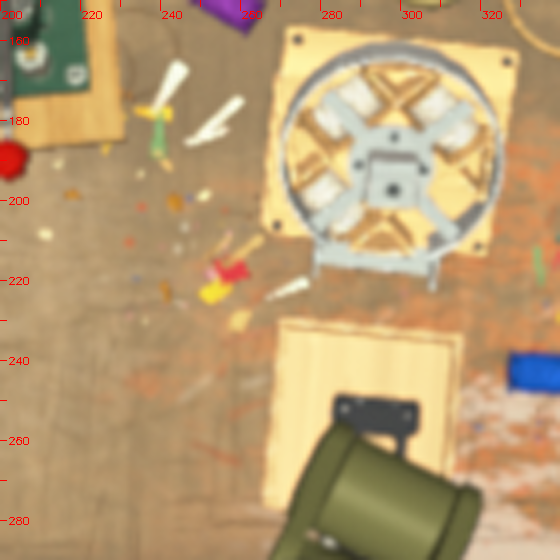

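```bash
python3 -m pendant '[[0.01,0.01,0.1,0,0,0,1],[0,0,0.105,0,0,0,1],[0,0,0,0,0,0,1]]'
python3 - <<'E'
from h import *
y=np.radians(-5.2)
u=np.array([np.cos(y),np.sin(y),0]); tgt=np.array([.5332,-.1587,0])
plan(tgt-(.083)*u+[0,0,.058],down(-5.2),.078)
E
```

```text
time_s: 6.02
ee_pos: [0.3807, -0.1422, 0.1394]
eef_rot: [-3.138, -0.001, 1.482]
force: [-0.3, 0.2, -2.5]
grip_width: 0.0114
t 6.02 e [ 0.3807 -0.1422  0.1394] turn [-0.006 -0.002  0.003] n 1.0
shift before turn [-0.023  0.586  0.027] after turn [-0.022  0.586  0.029] n 2.0 F [-0.3  0.2 -2.5] grip 0.0114 q [-0.45  0.22  2.06  0.    0.87 -0.36]
```

```bash
python3 -m pendant '[[-0.01,0.05,0,0,0,0,1],[0,0.1,0,0,0,0,1],[0,0.1,0,0,0,0,1],[0,0.1,0,0,0,0,1],[0,0.1,0,0,0,0,1],[0,0.1,0,0,0,0,1],[0,0.03,0,0,0,0,1],[0,0,0,0,0,0,1]]'
python3 - <<'E'
from h import *
y=np.radians(-5.2)
u=np.array([np.cos(y),np.sin(y),0]); tgt=np.array([.5332,-.1587,0])
plan(tgt-(.083)*u+[0,0,.058],down(-5.2),.078)
c=cam("side"); crop(c,"s5",190,330,190,290,5)
E
```

```text
time_s: 6.68
ee_pos: [0.4513, -0.1508, 0.1417]
eef_rot: [3.141, 0.0, 1.481]
force: [1.3, -0.3, -4.0]
grip_width: 0.0116
t 6.68 e [ 0.4513 -0.1508  0.1417] turn [0.001 0.    0.002] n 1.0
shift before turn [-0.003 -0.006  0.047] after turn [-0.003 -0.006  0.047] n 1.0 F [ 1.3 -0.3 -4. ] grip 0.0116 q [-0.4   0.35  1.88  0.    0.92 -0.31]
```

View pics/s5.png

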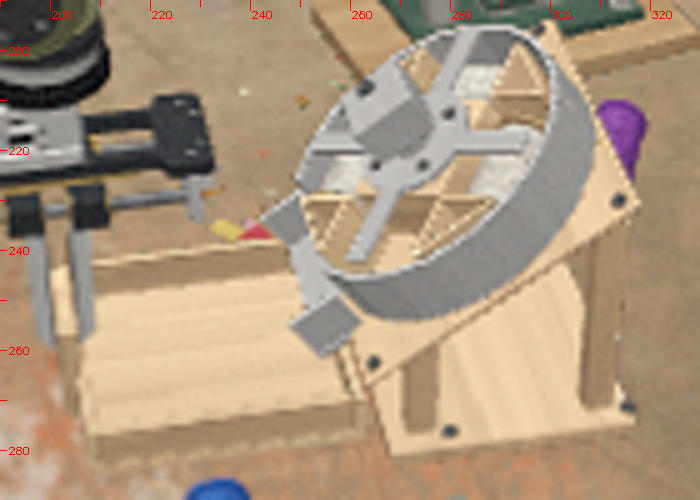

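```bash
python3 -m pendant '[[0,-0.005,0.025,0,0,0,1],[0,0,0.022,0,0,0,1],[0,0,0,0,0,0,1],[0,0,0,0,0,0,0],[0,0,0,0,0,0,0],[0,0,0,0,0,0,0],[0,0,0,0,0,0,0],[0,0,0,0,0,0,0],[0,0,0,0,0,0,0]]'
python3 -m pendant '[[0,0,-0.15,0,0,0,0],[0,0,-0.3,0,0,0,0],[0,0,-0.3,0,0,0,-1],[0,0,-0.3,0,0,0,-1],[0,0,-0.3,0,0,0,-1],[0,0,-0.2,0,0,0,-1],[0,0,0,0,0,0,-1]]'
python3 - <<'E'
from h import *
c=cam("wrist"); cv2.imwrite("pics/w5.png",c["image"][:,:,::-1])
c=cam("side"); crop(c,"s6",190,330,190,290,5)
plan([.5,-.15,.3],down(-5),.078)
E
```

```text
time_s: 7.48
ee_pos: [0.4499, -0.1511, 0.1356]
eef_rot: [3.141, 0.0, 1.48]
force: [0.0, 0.9, 0.1]
grip_width: 0.0462
time_s: 8.07
ee_pos: [0.4507, -0.1514, 0.3267]
eef_rot: [3.134, 0.002, 1.48]
force: [0.7, -0.9, 0.1]
grip_width: 0.077
t 8.17 e [ 0.4499 -0.1511  0.3218] turn [ 0.002  0.001 -0.006] n 1.0
shift before turn [ 0.047  0.416 -0.467] after turn [ 0.045  0.415 -0.468] n 2.0 F [-0.6 -0.  -1.4] grip 0.0848 q [-0.4   0.11  1.7  -0.    1.33 -0.31]
```

View pics/w5.png

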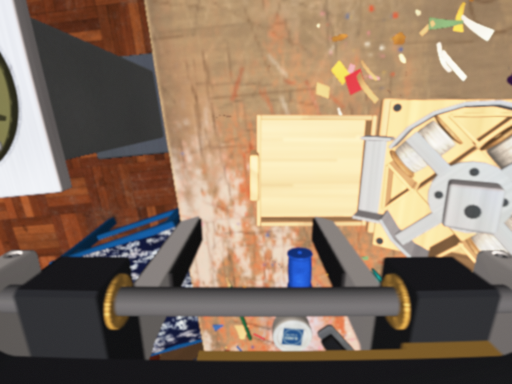

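View pics/s6.png

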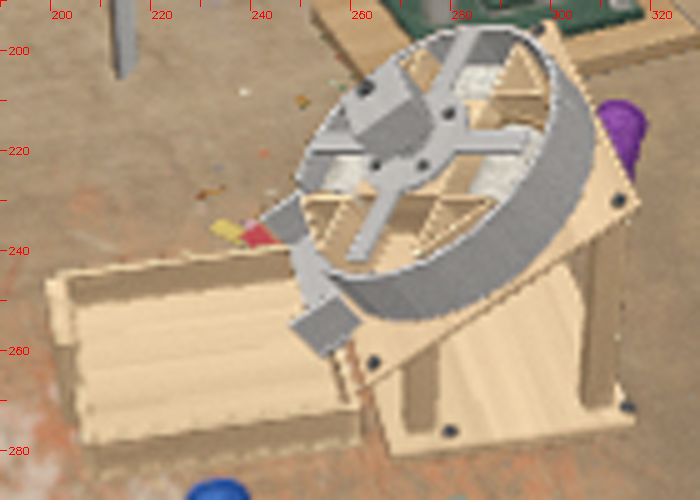

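```bash
python3 - <<'E'
from h import *
c=cam("wrist")
crop(c,"w6",240,400,85,250,4)
cv2.imwrite("pics/w6b.png",cv2.resize(c["image"][85:260,370:512,::-1],None,fx=4,fy=4,interpolation=2))
E
```

```text
(no output)
```

View pics/w6.png

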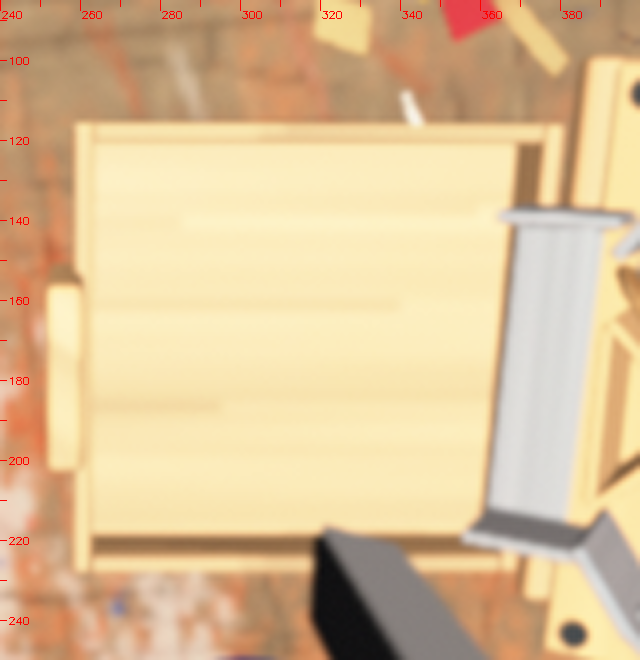

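View pics/w6b.png

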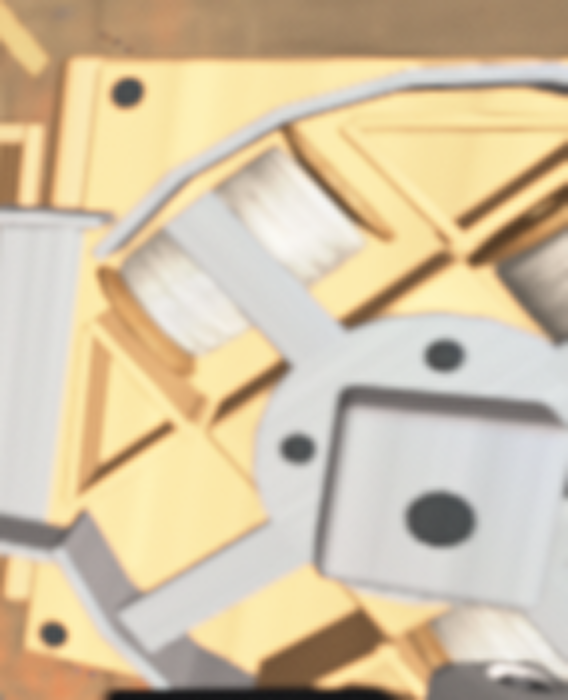

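```bash
python3 - <<'E'
from h import *
c=cam("wrist"); print(c["R"].round(3))
a=onz(c,367.5,141,.05);b=onz(c,360.5,213,.05);print("lip",a,b,(a+b)/2,"yaw",np.degrees(np.arctan2(-(a-b)[0],(a-b)[1])))
q=[onz(c,*uv,.032) for uv in [(259,116),(381,116),(259,228)]]
for p in q: print(p.round(4))
print("x yaw",np.degrees(np.arctan2(*(q[1]-q[0])[[1,0]])),"y yaw",np.degrees(np.arctan2(-(q[0]-q[2])[0],(q[0]-q[2])[1])), "len",np.linalg.norm(q[1]-q[0]),np.linalg.norm(q[0]-q[2]),"centre",(q[1]+q[2])/2)
# back-left bolt, front-left bolt, front-right bolt pixel (zoomed img offsets 370,85 /4)
print(onz(c,370+127/4,85+92/4,.0674),onz(c,370+52/4,85+634/4,.0674))
print("hole",onz(c,370+441/4,85+520/4,.1988))
E
```

```text
[[ 0.996 -0.09  -0.001]
 [-0.087 -0.962  0.257]
 [-0.024 -0.256 -0.966]]
lip [ 0.59294771 -0.11781074  0.05      ] [ 0.58449999 -0.2133776   0.05      ] [ 0.58872385 -0.16559417  0.05      ] yaw -5.051583028073802
[ 0.4594 -0.0754  0.032 ]
[ 0.6174 -0.0891  0.032 ]
[ 0.4458 -0.2299  0.032 ]
x yaw -4.941239884178072 y yaw -5.058830710338562 len 0.1585290149616071 0.15502337199281435 centre [ 0.53156594 -0.15948196  0.032     ]
[ 0.62644871 -0.08080317  0.0674    ] [ 0.60862043 -0.25243224  0.0674    ]
hole [ 0.62715713 -0.16662781  0.1988    ]
```

```bash
cat >> h.py <<'E'
YD=np.radians(-5.2)
AX=R.from_euler('z',YD).as_matrix()@np.array([-.5736,0,.8192])
TOP=np.array([.6278,-.168,.1988])
def bossR(th=0.0): # tool y = -dispenser y turned by th (drum ccw)
    z=-AX; y=-(R.from_euler('z',YD).as_matrix()@np.array([0,1.,0])); y=R.from_rotvec(AX*th).apply(y)
    return np.stack([np.cross(y,z),y,z],1)
E
python3 - <<'E'
from h import *
plan(TOP+.072*AX,bossR(),.078)
E
```

```text
t 8.27 e [ 0.4496 -0.151   0.3204] turn [-0.917  0.915  2.897] n 14.0
shift before turn [-0.007  0.774 -0.012] after turn [0.641 0.007 0.435] n 3.0 F [0.3 0.4 0.4] grip 0.0921 q [-0.4   0.12  1.7  -0.    1.33 -0.31]
```

```bash
python3 -m pendant '[[0,0,0,-0.065,0.065,0.207,-1],[0,0,0,-0.065,0.065,0.207,-1],[0,0,0,-0.065,0.065,0.207,-1],[0,0,0,-0.065,0.065,0.207,-1],[0,0,0,-0.065,0.065,0.207,-1],[0,0,0,-0.065,0.065,0.207,-1],[0,0,0,-0.065,0.065,0.207,-1],[0,0,0,-0.065,0.065,0.207,-1],[0,0,0,-0.065,0.065,0.207,-1],[0,0,0,-0.065,0.065,0.207,-1]]'
python3 -m pendant '[[0,0,0,-0.065,0.065,0.207,-1],[0,0,0,-0.065,0.065,0.207,-1],[0,0,0,-0.065,0.065,0.207,-1],[0,0,0,-0.065,0.065,0.207,-1],[0,0,0,0,0,0,-1]]'
python3 - <<'E'
from h import *
plan(TOP+.072*AX,bossR(),.078)
E
```

```text
time_s: 9.1
ee_pos: [0.4496, -0.1511, 0.3202]
eef_rot: [3.031, -0.445, 0.395]
force: [0.0, -0.5, 0.3]
grip_width: 0.094
time_s: 9.52
ee_pos: [0.4494, -0.1507, 0.32]
eef_rot: [-3.138, -0.608, -0.097]
force: [-1.3, -0.2, 0.2]
grip_width: 0.0938
t 9.52 e [ 0.4494 -0.1507  0.32  ] turn [ 0.001  0.006 -0.01 ] n 1.0
shift before turn [0.646 0.005 0.432] after turn [0.644 0.009 0.434] n 3.0 F [-1.3 -0.2  0.2] grip 0.0938 q [-0.48 -0.08  1.98  0.34  0.7   0.99]
```

```bash
python3 -m pendant '[[0.16,0,0.11,0,0,-0.01,-1],[0.16,0,0.11,0,0,0,-1],[0.16,0,0.11,0,0,0,-1],[0.16,0.01,0.1,0,0,0,-1],[0,0,0,0,0,0,-1]]'
python3 - <<'E'
from h import *
plan(TOP+.072*AX,bossR(),.078)
c=cam("wrist"); cv2.imwrite("pics/w7.png",c["image"][:,:,::-1]); print(proj(c,TOP))
E
```

```text
time_s: 9.93
ee_pos: [0.5442, -0.1606, 0.3218]
eef_rot: [3.137, -0.605, -0.079]
force: [0.2, 0.3, 1.0]
grip_width: 0.0939
t 9.93 e [ 0.5442 -0.1606  0.3218] turn [-0.003  0.01   0.019] n 1.0
shift before turn [-0.015 -0.001 -0.01 ] after turn [-0.015 -0.001 -0.01 ] n 1.0 F [0.2 0.3 1. ] grip 0.0939 q [-0.41  0.13  1.75  0.28  0.69  1.08]
[256.51713231 207.20166337]
```

View pics/w7.png

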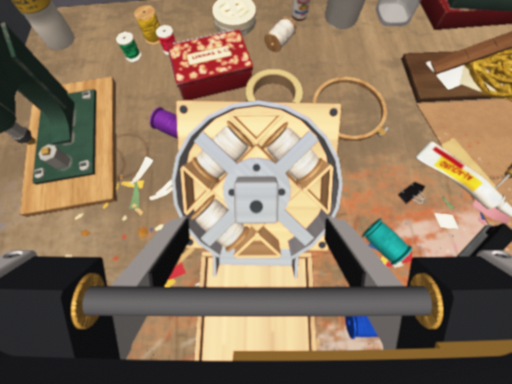

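```bash
python3 -m pendant '[[-0.01,0,0.1,0,0.005,0.01,-1],[0,0,0.15,0,0,0,-1],[0,0,0.15,0,0,0,-1],[0,0,0.13,0,0,0,-1],[0,0,0.07,0,0,0,-1],[0,0,0.02,0,0,0,-1],[0,0,0,0,0,0,-1]]'
python3 - <<'E'
from h import *
plan(TOP-.008*AX,bossR(),.078)
c=cam("wrist"); cv2.imwrite("pics/w8.png",c["image"][:,:,::-1])
c=cam("side"); crop(c,"s8",190,330,170,290,5)
E
```

```text
time_s: 10.57
ee_pos: [0.5831, -0.1641, 0.261]
eef_rot: [3.141, -0.61, -0.089]
force: [-0.3, -0.1, -0.1]
grip_width: 0.0938
t 10.57 e [ 0.5831 -0.1641  0.261 ] turn [-0.001  0.003  0.003] n 1.0
shift before turn [ 0.009 -0.001  0.056] after turn [ 0.009 -0.001  0.056] n 1.0 F [-0.3 -0.1 -0.1] grip 0.0938 q [-0.38  0.28  1.72  0.31  0.57  1.06]
```

View pics/w8.png

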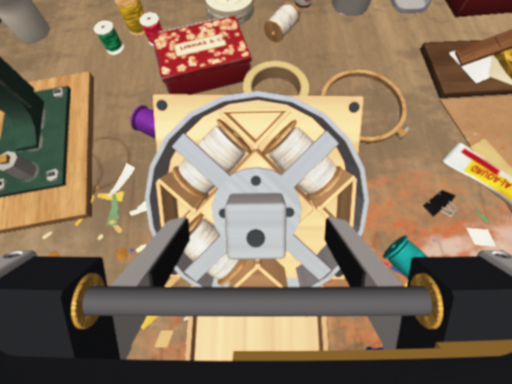

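View pics/s8.png

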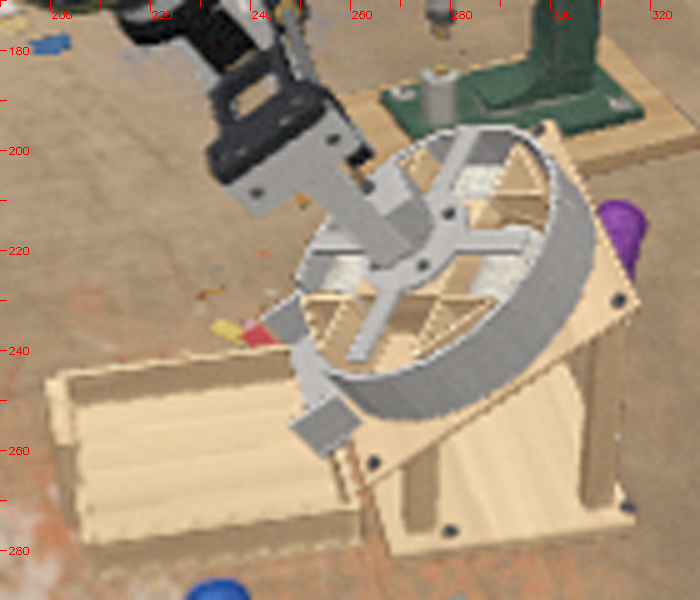

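```bash
python3 -m pendant '[[0.008,0,0.03,0,0,0,-1],[0,0,0,0,0,0,-1],[0,0,0,0,0,0,1],[0,0,0,0,0,0,1],[0,0,0,0,0,0,1],[0,0,0,0,0,0,1],[0,0,0,0,0,0,1],[0,0,0,0,0,0,1],[0,0,0,0,0,0,1],[0,0,0,0,0,0,1]]' 40
python3 -m pendant '[[0,0,0,0,0,0,1],[0,0,0,0,0,0,1],[0,0,0,0,0,0,1]]'
python3 - <<'E'
from h import *
plan(TOP-.008*AX,bossR(),.078); print(ctrl.get_obs()["moment"])
E
```

```text
time_s: 11.5
ee_pos: [0.5863, -0.1643, 0.2592]
eef_rot: [3.141, -0.611, -0.09]
force: [-0.5, 0.3, -0.3]
grip_width: 0.044
time_s: 11.75
ee_pos: [0.5864, -0.1637, 0.2591]
eef_rot: [-3.141, -0.611, -0.09]
force: [-0.1, 5.6, 0.9]
grip_width: 0.0398
t 11.75 e [ 0.5864 -0.1637  0.2591] turn [-0.002  0.     0.002] n 1.0
shift before turn [-0.004  0.004  0.027] after turn [-0.004  0.004  0.027] n 1.0 F [-0.1  5.6  0.9] grip 0.0398 q [-0.38  0.29  1.72  0.31  0.57  1.07]
[0.76800911 0.31245664 0.52863032]
```

```bash
python3 -m pendant '[[0,0,0,0,0,-0.03,1],[0,0,0,0,0,-0.06,1],[0,0,0,0,0,-0.06,1],[0,0,0,0,0,-0.06,1],[0,0,0,0,0,-0.06,1],[0,0,0,0,0,-0.06,1],[0,0,0,0,0,-0.06,1],[0,0,0,0,0,-0.06,1],[0,0,0,0,0,-0.06,1],[0,0,0,0,0,-0.06,1]]'
python3 - <<'E'
from h import *
plan(TOP-.008*AX,bossR(),.078); print(ctrl.get_obs()["moment"])
c=cam("side"); crop(c,"s9",190,330,170,290,5)
E
```

```text
time_s: 12.58
ee_pos: [0.5864, -0.1637, 0.2591]
eef_rot: [2.939, -0.58, 0.271]
force: [-0.1, 4.7, 0.4]
grip_width: 0.0399
t 12.58 e [ 0.5864 -0.1637  0.2591] turn [-0.003 -0.     0.574] n 3.0
shift before turn [-0.005  0.003  0.027] after turn [-0.004  0.004  0.027] n 1.0 F [-0.1  4.7  0.4] grip 0.0399 q [-0.38  0.29  1.72  0.31  0.57  0.77]
[0.80762822 0.23207084 0.34330205]
```

View pics/s9.png

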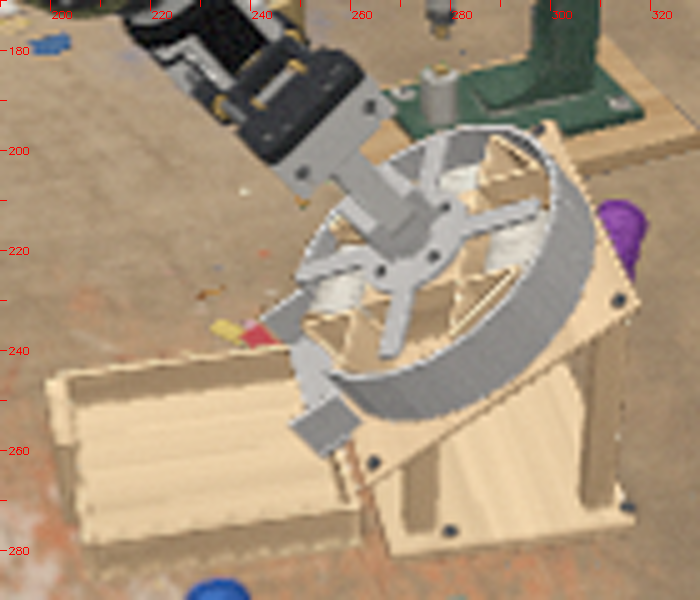

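```bash
python3 -m pendant '[[0,0,0,0,0,-0.06,1],[0,0,0,0,0,-0.06,1],[0,0,0,0,0,-0.06,1],[0,0,0,0,0,-0.06,1],[0,0,0,0,0,-0.06,1],[0,0,0,0,0,-0.06,1],[0,0,0,0,0,-0.06,1],[0,0,0,0,0,-0.04,1],[0,0,0,0,0,-0.04,1],[0,0,0,0,0,-0.04,1]]'
python3 -m pendant '[[0,0,0,0,0,-0.04,1],[0,0,0,0,0,-0.04,1],[0,0,0,0,0,-0.04,1],[0,0,0,0,0,-0.04,1],[0,0,0,0,0,-0.04,1],[0,0,0,0,0,-0.04,1],[0,0,0,0,0,-0.04,1],[0,0,0,0,0,-0.04,1],[0,0,0,0,0,-0.04,1],[0,0,0,0,0,0,1]]'
python3 - <<'E'
from h import *
plan(TOP-.008*AX,bossR(),.078)
c=cam("side"); crop(c,"s10",190,330,170,290,5)
E
```

```text
time_s: 13.47
ee_pos: [0.5864, -0.1637, 0.2592]
eef_rot: [2.775, -0.5, 0.587]
force: [0.0, 5.2, 2.0]
grip_width: 0.0397
time_s: 14.3
ee_pos: [0.5864, -0.1637, 0.2591]
eef_rot: [2.688, -0.424, 0.781]
force: [0.5, 5.4, 1.1]
grip_width: 0.0395
t 14.3 e [ 0.5864 -0.1637  0.2591] turn [-3.000e-03 -1.000e-03  1.474e+00] n 7.0
shift before turn [-0.006  0.     0.027] after turn [-0.004  0.004  0.027] n 1.0 F [0.5 5.4 1.1] grip 0.0395 q [-0.38  0.29  1.72  0.31  0.57  0.29]
```

View pics/s10.png

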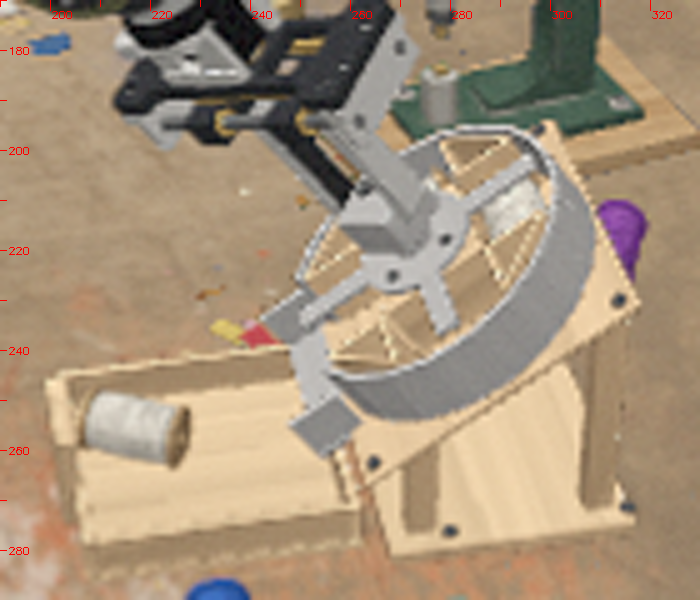

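```bash
for i in 1; do :; done; python3 -m pendant '[[0,0,0,0,0,-0.03,1],[0,0,0,0,0,-0.06,1],[0,0,0,0,0,-0.06,1],[0,0,0,0,0,-0.06,1],[0,0,0,0,0,-0.06,1],[0,0,0,0,0,-0.06,1],[0,0,0,0,0,-0.06,1],[0,0,0,0,0,-0.06,1],[0,0,0,0,0,-0.06,1],[0,0,0,0,0,-0.06,1]]'
python3 -m pendant '[[0,0,0,0,0,-0.06,1],[0,0,0,0,0,-0.06,1],[0,0,0,0,0,-0.06,1],[0,0,0,0,0,-0.06,1],[0,0,0,0,0,-0.06,1],[0,0,0,0,0,-0.06,1],[0,0,0,0,0,-0.06,1],[0,0,0,0,0,-0.06,1],[0,0,0,0,0,-0.06,1],[0,0,0,0,0,-0.06,1]]'
python3 - <<'E'
from h import *
plan(TOP-.008*AX,bossR(),.078)
c=cam("side"); crop(c,"s11",190,330,170,290,5)
E
```

```text
time_s: 15.18
ee_pos: [0.5864, -0.1637, 0.2591]
eef_rot: [2.591, -0.28, 1.059]
force: [1.8, 4.7, 0.8]
grip_width: 0.0397
time_s: 16.02
ee_pos: [0.5864, -0.1638, 0.2591]
eef_rot: [2.539, -0.108, 1.327]
force: [1.5, 4.7, 1.8]
grip_width: 0.0396
t 16.02 e [ 0.5864 -0.1638  0.2591] turn [-2.000e-03 -1.000e-03  2.644e+00] n 12.0
shift before turn [-0.004 -0.003  0.027] after turn [-0.004  0.004  0.027] n 1.0 F [1.5 4.7 1.8] grip 0.0396 q [-0.38  0.29  1.72  0.31  0.57 -0.32]
```

View pics/s11.png

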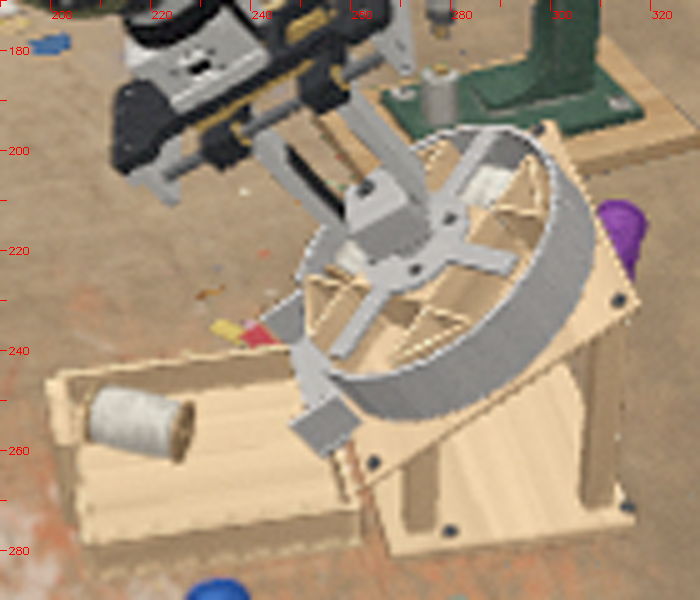

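```bash
python3 -m pendant '[[0,0,0,0,0,-0.06,1],[0,0,0,0,0,-0.06,1],[0,0,0,0,0,-0.06,1],[0,0,0,0,0,-0.06,1],[0,0,0,0,0,-0.06,1],[0,0,0,0,0,-0.06,1],[0,0,0,0,0,-0.06,1],[0,0,0,0,0,-0.06,1],[0,0,0,0,0,-0.06,1],[0,0,0,0,0,-0.06,1]]'
python3 -m pendant '[[0,0,0,0,0,-0.06,1],[0,0,0,0,0,-0.06,1],[0,0,0,0,0,-0.06,1],[0,0,0,0,0,-0.06,1],[0,0,0,0,0,-0.06,1],[0,0,0,0,0,-0.06,1],[0,0,0,0,0,-0.06,1],[0,0,0,0,0,-0.06,1],[0,0,0,0,0,-0.06,1],[0,0,0,0,0,-0.06,1]]'
python3 -m pendant '[[0,0,0,0,0,-0.06,1],[0,0,0,0,0,-0.06,1],[0,0,0,0,0,-0.06,1],[0,0,0,0,0,-0.06,1],[0,0,0,0,0,-0.04,1],[0,0,0,0,0,-0.04,1],[0,0,0,0,0,-0.04,1],[0,0,0,0,0,-0.04,1],[0,0,0,0,0,-0.04,1],[0,0,0,0,0,-0.04,1]]'
python3 - <<'E'
from h import *
plan(TOP-.008*AX,bossR(),.078)
c=cam("side"); crop(c,"s12",190,330,170,290,5)
E
```

```text
time_s: 16.9
ee_pos: [0.5864, -0.1639, 0.2591]
eef_rot: [2.534, 0.072, 1.585]
force: [3.6, 4.1, 1.0]
grip_width: 0.0394
time_s: 17.73
ee_pos: [0.5865, -0.1639, 0.2591]
eef_rot: [2.577, 0.247, 1.85]
force: [4.3, 4.9, 0.4]
grip_width: 0.0397
time_s: 18.57
ee_pos: [0.5865, -0.1639, 0.2591]
eef_rot: [2.646, 0.374, 2.077]
force: [5.9, 5.5, -0.8]
grip_width: 0.0397
t 18.57 e [ 0.5865 -0.1639  0.2591] turn [-0.000e+00 -2.000e-03  4.322e+00] n 19.0
shift before turn [ 0.001 -0.006  0.027] after turn [-0.005  0.003  0.027] n 1.0 F [ 5.9  5.5 -0.8] grip 0.0397 q [-0.38  0.29  1.72  0.31  0.56 -1.2 ]
```

View pics/s12.png

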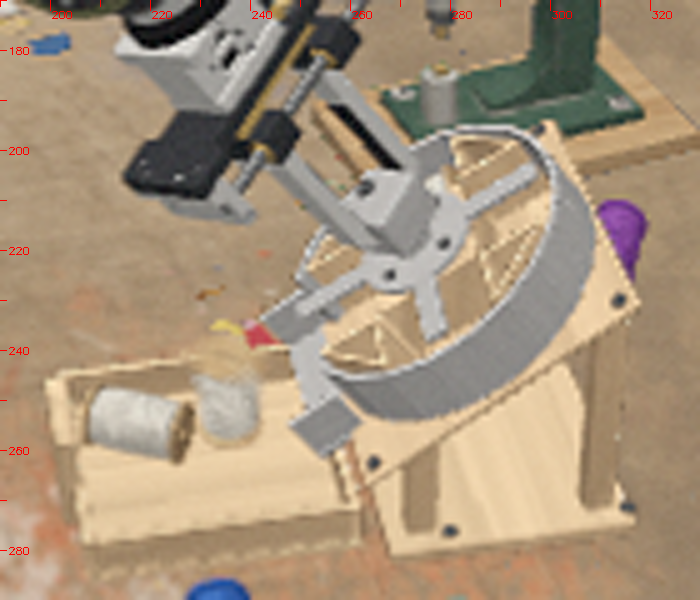

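```bash
python3 -m pendant '[[0,0,0,0,0,-0.03,1],[0,0,0,0,0,-0.03,1],[0,0,0,0,0,0,1],[0,0,0,0,0,0,1],[0,0,0,0,0,0,1],[0,0,0,0,0,0,1],[0,0,0,0,0,0,1],[0,0,0,0,0,0,1]]'
python3 - <<'E'
from h import *
plan(TOP-.008*AX,bossR(),.078)
c=cam("side"); crop(c,"s13",190,330,170,290,5)
E
```

```text
time_s: 19.28
ee_pos: [0.5866, -0.1639, 0.2591]
eef_rot: [2.657, 0.389, 2.106]
force: [6.1, 5.8, -0.1]
grip_width: 0.0403
t 19.28 e [ 0.5866 -0.1639  0.2591] turn [ 0.00e+00 -2.00e-03  4.38e+00] n 19.0
shift before turn [ 0.001 -0.006  0.027] after turn [-0.005  0.003  0.027] n 1.0 F [ 6.1  5.8 -0.1] grip 0.0403 q [-0.38  0.29  1.72  0.31  0.56 -1.23]
```

View pics/s13.png

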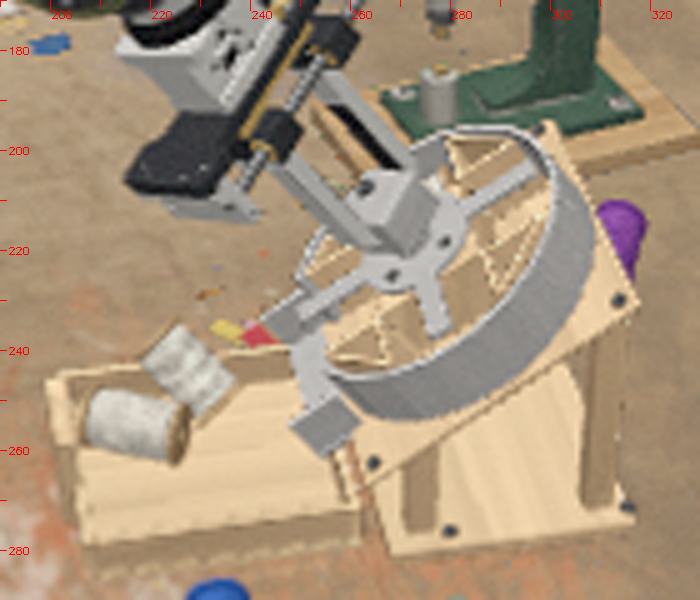

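```bash
python3 -m pendant '[[0,0,0,0,0,0,-1],[0,0,0,0,0,0,-1],[0,0,0,0,0,0,-1],[0,0,0,0,0,0,-1],[0,0,0,0,0,0,-1],[0,0,0,0,0,0,-1],[0,0,0,0,0,0,-1],[0,0,0,0,0,0,-1]]'
python3 -m pendant '[[0,0,-0.1,0,0,0,-1],[0,0,-0.2,0,0,0,-1],[0,0,-0.3,0,0,0,-1],[0,0,-0.3,0,0,0,-1],[0,0,-0.2,0,0,0,-1],[0,0,-0.1,0,0,0,-1],[0,0,0,0,0,0,-1]]'
python3 - <<'E'
from h import *
c=cam("side"); crop(c,"s14",190,330,170,290,5)
c=cam("top"); crop(c,"t14",230,340,150,280,5)
c=cam("wrist"); cv2.imwrite("pics/w14.png",c["image"][:,:,::-1])
E
```

```text
time_s: 20.0
ee_pos: [0.5863, -0.1644, 0.2592]
eef_rot: [2.658, 0.389, 2.106]
force: [-0.9, 0.4, 1.3]
grip_width: 0.0893
time_s: 20.58
ee_pos: [0.5036, -0.157, 0.3795]
eef_rot: [2.655, 0.393, 2.105]
force: [0.7, 0.0, 0.2]
grip_width: 0.094
```

View pics/s14.png

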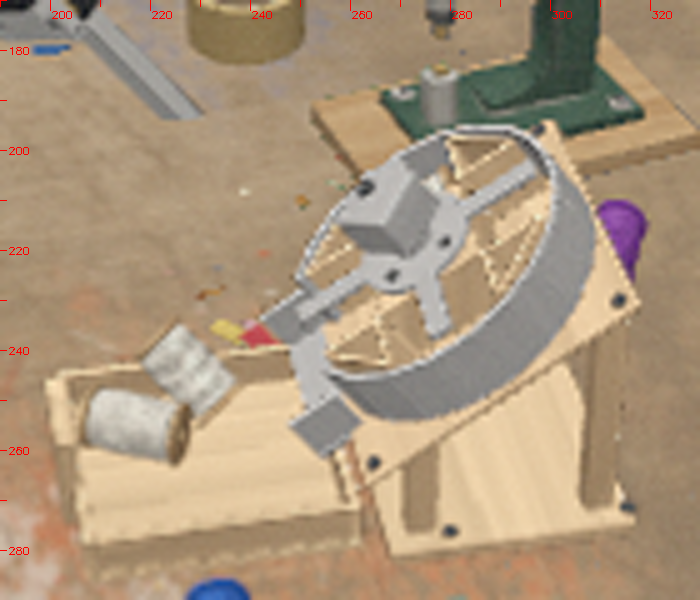

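View pics/t14.png

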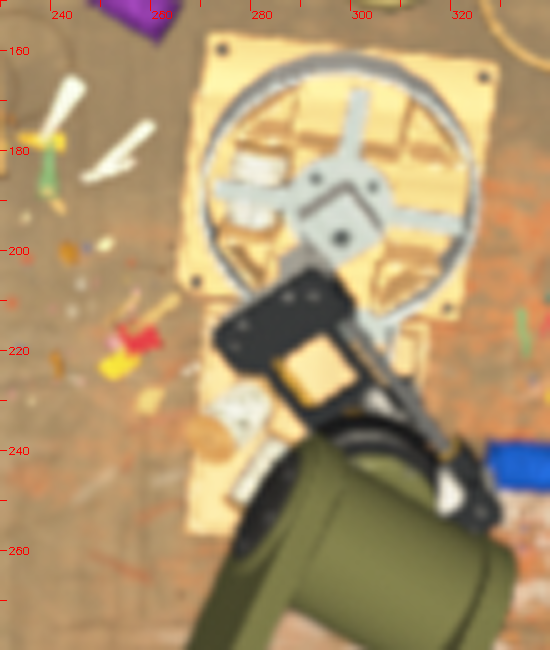

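View pics/w14.png

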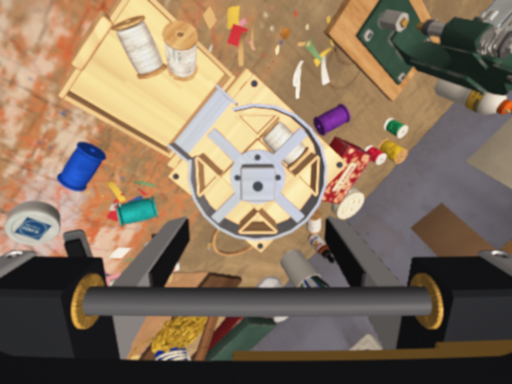

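```bash
python3 - <<'E'
from h import *
t=cam("top");s=cam("side");w=cam("wrist")
cv2.imwrite("pics/w15.png",cv2.resize(w["image"][0:160,50:260,::-1],None,fx=3.8,fy=3.8,interpolation=2))
crop(s,"s15",195,265,225,290,9)
def T(n,a,b,c=None):
    p=tri([t,s],[a,b]); print(n,p.round(4),np.round(proj(t,p)-a,1),np.round(proj(s,p)-b,1),"wrist",proj(w,p).round(1))
T("centre",(276.5,231.5),(225,244))
p=tri([w,s],[(180,62),(224,244)]);print("ws",p)
u=np.array([np.cos(YD),np.sin(YD)]);o=np.array([.5316,-.1595]);d=(p[:2]-o);print("tray frame",d@u, d@np.array([-u[1],u[0]]))
E
```

```text
centre [ 0.5353 -0.1073  0.0429] [-0.2  2.1] [ 2.3 -0.6] wrist [181.7  53.9]
ws [ 0.52907497 -0.11607175  0.05248681]
tray frame -0.006450651976091911 0.04302066749791129
```

View pics/w15.png

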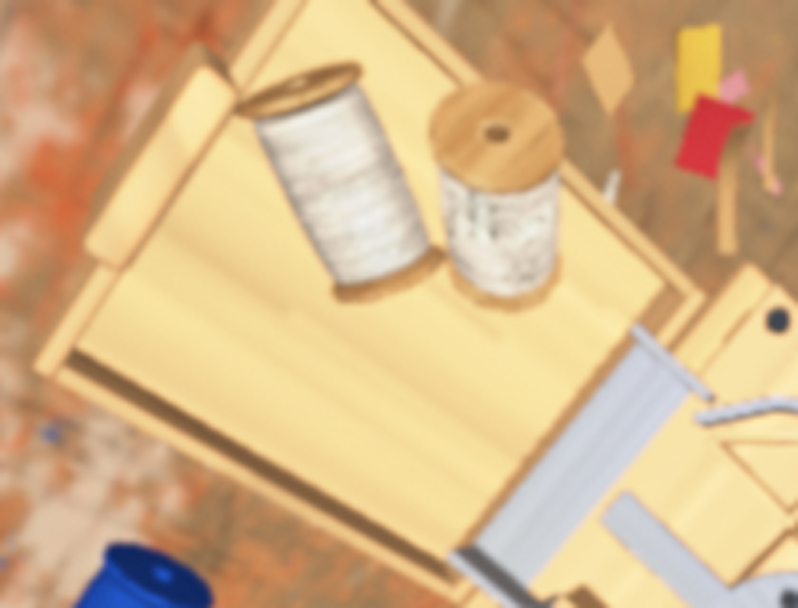

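View pics/s15.png

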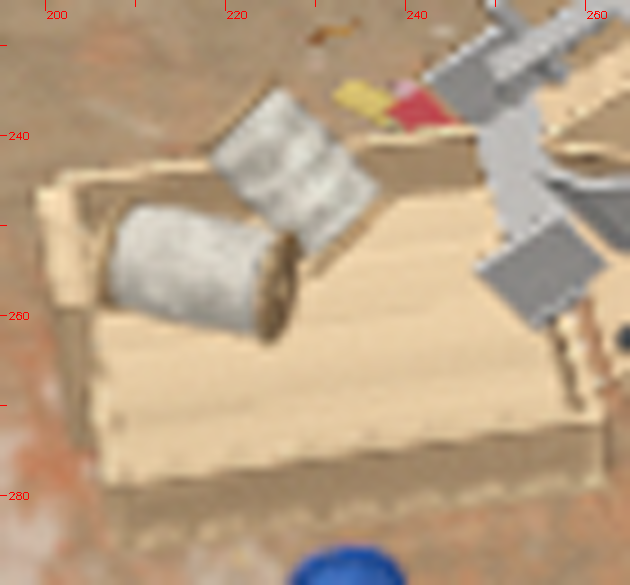

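```bash
python3 - <<'E'
from h import *
w=cam("wrist")
u=np.array([np.cos(YD),np.sin(YD)]);v=np.array([-u[1],u[0]])
q=[onz(w,50+X/3.8,Y/3.8,.032)[:2] for X,Y in [(45,368),(705,292),(455,590)]]
for p in q: print("tray corner",p.round(4))
o=np.array([.5316,-.1595])
for n,X,Y,z in [("s1 -x end c",298,88,.026),("s1 edge",238,108,.026),("s1 +x bottom",335,297,.020),("s1 +x far",445,250,.02),("s2 top disc c",497,135,.062),("s2 lowdisc edge",490,308,.01),("s2 disc right",563,140,.06),
  ("board -y",108,255,.067),("board +y",222,80,.067)]:
    p=onz(w,50+X/3.8,Y/3.8,z)[:2]-o; print(n,(p@u).round(4),(p@v).round(4))
plan([.4505,-.155,.15],down(-5.2),.078)
plan([.4505,-.155,.15],down(174.8),.078)
E
```

```text
tray corner [ 0.449  -0.2283]
tray corner [ 0.6175 -0.0885]
tray corner [ 0.6006 -0.2395]
s1 -x end c -0.0619 0.0384
s1 edge -0.0714 0.0226
s1 +x bottom -0.0186 -0.0074
s1 +x far 0.0005 0.0282
s2 top disc c -0.0194 0.0671
s2 lowdisc edge 0.0279 0.0214
s2 disc right -0.0031 0.0796
board -y -0.0817 -0.0269
board +y -0.0823 0.0292
t 20.93 e [ 0.5044 -0.1569  0.3757] turn [1.112 0.418 1.337] n 8.0
shift before turn [ 0.69  -0.821  0.753] after turn [-0.025 -0.449  1.231] n 4.0 F [ 0.7 -0.6  0.1] grip 0.0937 q [-0.43 -0.    1.77  0.27  0.81 -1.2 ]
t 20.93 e [ 0.5044 -0.1569  0.3757] turn [-0.526  1.397 -4.441] n 20.0
shift before turn [ 0.69  -0.821  0.753] after turn [0.025 0.449 1.231] n 4.0 F [ 0.7 -0.6  0.1] grip 0.0937 q [-0.43 -0.    1.77  0.27  0.81 -1.2 ]
```

```bash
python3 -m pendant '[[0,0,0,0.139,0.052,0.167,-1],[0,0,0,0.139,0.052,0.167,-1],[0,0,0,0.139,0.052,0.167,-1],[0,0,0,0.139,0.052,0.167,-1],[0,0,0,0.139,0.052,0.167,-1],[0,0,0,0.139,0.052,0.167,0],[0,0,0,0.139,0.052,0.167,0],[0,0,0,0.139,0.052,0.167,0],[0,0,0,0,0,0,0],[0,0,0,0,0,0,0]]'
python3 - <<'E'
from h import *
u=np.array([np.cos(YD),np.sin(YD),0]);v=np.array([-u[1],u[0],0]);o=np.array([.5316,-.1595,0])
g=o-.083*u-.018*v; print(g)
plan(g+[0,0,.12],down(-5.2),.078)
s=cam("side");crop(s,"s16",195,265,225,290,9)
E
```

```text
time_s: 21.77
ee_pos: [0.5045, -0.157, 0.376]
eef_rot: [3.139, 0.002, 1.483]
force: [-0.5, -0.2, 0.1]
grip_width: 0.0639
[ 0.44731021 -0.16990342  0.        ]
t 21.77 e [ 0.5045 -0.157   0.376 ] turn [0.006 0.004 0.006] n 1.0
shift before turn [-0.145 -0.47   1.482] after turn [-0.15  -0.465  1.484] n 5.0 F [-0.5 -0.2  0.1] grip 0.0639 q [-0.37  0.2   1.47 -0.    1.46 -0.28]
```

View pics/s16.png

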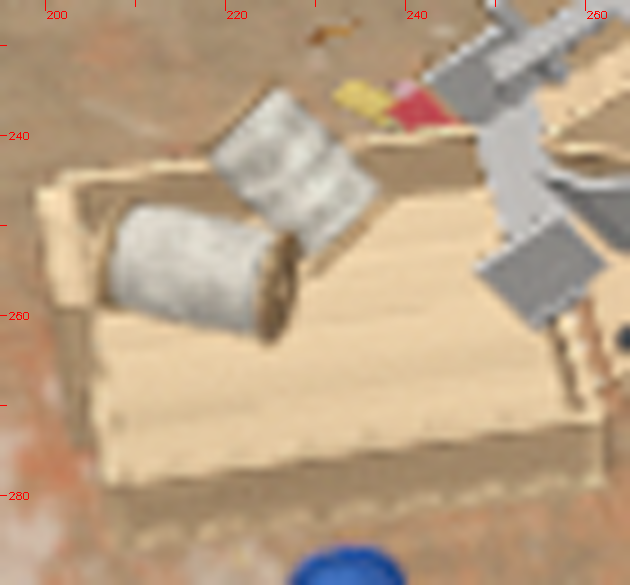

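```bash
python3 -m pendant '[[-0.07,-0.23,0.05,0,0,0,0],[-0.075,-0.235,0.2,0,0,0,0],[0,0,0.3,0,0,0,0],[0,0,0.3,0,0,0,0],[0,0,0.3,0,0,0,0],[0,0,0.2,0,0,0,0],[0,0,0,0,0,0,0]]'
python3 - <<'E'
from h import *
u=np.array([np.cos(YD),np.sin(YD),0]);v=np.array([-u[1],u[0],0]);o=np.array([.5316,-.1595,0])
g=o-.083*u-.018*v
plan(g+[0,0,.07],down(-5.2),.078)
w=cam("wrist"); cv2.imwrite("pics/w17.png",w["image"][:,:,::-1])
E
```

```text
time_s: 22.4
ee_pos: [0.4456, -0.1688, 0.2109]
eef_rot: [-3.139, 0.0, 1.482]
force: [-0.3, -0.5, -1.0]
grip_width: 0.0469
t 22.4 e [ 0.4456 -0.1688  0.2109] turn [-0.004  0.001  0.005] n 1.0
shift before turn [-0.008  0.016  0.524] after turn [-0.008  0.015  0.524] n 2.0 F [-0.3 -0.5 -1. ] grip 0.0469 q [-0.44  0.24  1.83 -0.    1.08 -0.35]
```

View pics/w17.png

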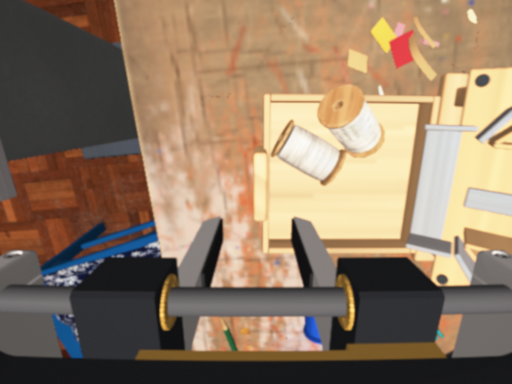

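```bash
python3 -m pendant '[[0,0.015,0.15,0,0,0,0],[0,0,0.2,0,0,0,0],[0,0,0.12,0,0,0,0],[0,0,0.05,0,0,0,0],[0,0,0,0,0,0,1],[0,0,0,0,0,0,1],[0,0,0,0,0,0,1],[0,0,0,0,0,0,1],[0,0,0,0,0,0,1],[0,0,0,0,0,0,1]]' 60
python3 -m pendant '[[0,0,0,0,0,0,1],[0,0,0,0,0,0,1],[0,0,0,0,0,0,1]]'
```

```text
time_s: 23.28
ee_pos: [0.4492, -0.1699, 0.1531]
eef_rot: [3.139, 0.002, 1.48]
force: [-1.7, 0.6, 4.9]
grip_width: 0.0113
time_s: 23.53
ee_pos: [0.4492, -0.1699, 0.1531]
eef_rot: [3.139, 0.002, 1.48]
force: [-2.9, 0.0, 6.4]
grip_width: 0.0117
```

```bash
python3 -m pendant '[[0,0,-0.03,0,0,0,1],[-0.04,0,0,0,0,0,1],[-0.04,0,0,0,0,0,1],[-0.04,0,0,0,0,0,1],[-0.03,0,0,0,0,0,1],[0,0,0,0,0,0,1],[0.3,0,0,0,0,0,1],[0,0,0,0,0,0,1],[0,0,0,0,0,0,1],[0,0,0,0,0,0,1]]'
python3 - <<'E'
from h import *
w=cam("wrist"); cv2.imwrite("pics/w18.png",w["image"][:,:,::-1])
s=cam("side");crop(s,"s18",190,290,200,290,7)
E
```

```text
time_s: 24.37
ee_pos: [0.4509, -0.1519, 0.1561]
eef_rot: [3.139, 0.002, 1.481]
force: [-0.6, -0.4, -3.9]
grip_width: 0.0113
```

View pics/w18.png

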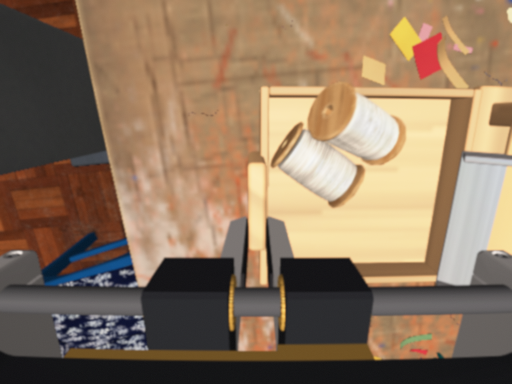

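View pics/s18.png

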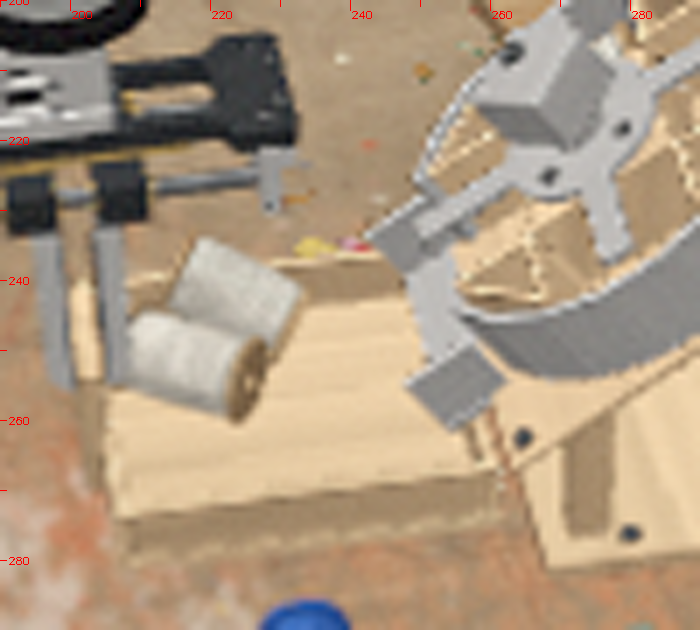

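```bash
python3 -m pendant '[[-0.03,0,0,0,0,0,1],[-0.05,0,0,0,0,0,1],[-0.05,0,0,0,0,0,1],[-0.05,0,0,0,0,0,1],[-0.05,0,0,0,0,0,1],[-0.05,0,0,0,0,0,1],[-0.02,0,0,0,0,0,1],[0,0,0,0,0,0,1],[0.34,0,0,0,0,0,1],[0,0,0,0,0,0,1]]'
python3 -m pendant '[[0,0,0,0,0,0,1],[0,0,0,0,0,0,1]]'
python3 - <<'E'
from h import *
w=cam("wrist"); cv2.imwrite("pics/w19.png",w["image"][:,:,::-1])
s=cam("side");crop(s,"s19",190,290,200,290,7)
E
```

```text
time_s: 25.3
ee_pos: [0.4511, -0.1435, 0.1558]
eef_rot: [3.14, 0.001, 1.481]
force: [-0.5, -0.4, -4.6]
grip_width: 0.0116
time_s: 25.47
ee_pos: [0.4513, -0.1469, 0.1562]
eef_rot: [3.139, 0.002, 1.481]
force: [0.2, -0.6, -3.9]
grip_width: 0.011
```

View pics/w19.png

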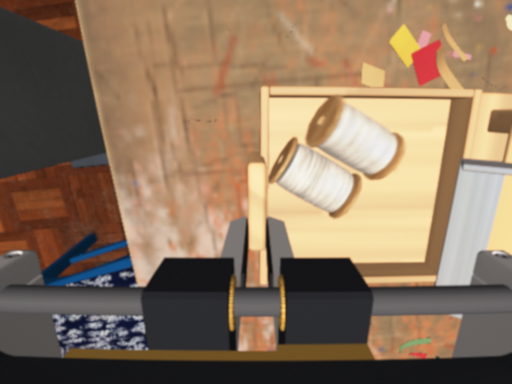

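View pics/s19.png

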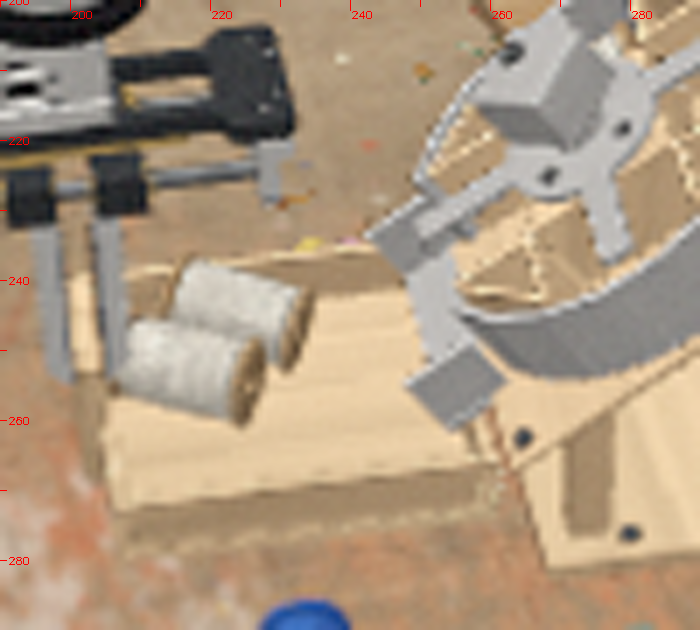

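```bash
python3 -m pendant '[[-0.01,0,0,0,0,0,1],[-0.02,0,0,0,0,0,1],[-0.03,0,0,0,0,0,1],[-0.04,0,0,0,0,0,1],[-0.03,0,0,0,0,0,1],[-0.03,0,0,0,0,0,1],[-0.02,0,0,0,0,0,1],[-0.01,0,0,0,0,0,1],[0,0,0,0,0,0,1],[0,0,0,0,0,0,1]]'
python3 - <<'E'
from h import *
plan([.4492,-.1699,.1531-.078],down(-5.2),.078)
E
```

```text
time_s: 26.4
ee_pos: [0.4492, -0.1698, 0.1561]
eef_rot: [3.139, 0.002, 1.48]
force: [0.2, 1.4, -3.6]
grip_width: 0.0115
t 26.4 e [ 0.4492 -0.1698  0.1561] turn [0.005 0.004 0.   ] n 1.0
shift before turn [-0.001  0.     0.025] after turn [-0.001  0.     0.025] n 1.0 F [ 0.2  1.4 -3.6] grip 0.0115 q [-0.44  0.33  1.86 -0.    0.95 -0.35]
```

```bash
python3 -m pendant '[[0,0,0.012,0,0,0,1],[0,0,0.015,0,0,0,1],[0,0,0,0,0,0,1],[0,0,0,0,0,0,1]]'
python3 -m pendant '[[0,0,0,0,0,0,0.4],[0,0,0,0,0,0,0.4],[0,0,0,0,0,0,0.4],[0,0,0,0,0,0,0.4],[0,0,-0.1,0,0,0,0.4],[0,0,-0.2,0,0,0,0.4],[0,0,-0.3,0,0,0,0.4],[0,0,-0.3,0,0,0,0.4],[0,0,-0.3,0,0,0,0.4],[0,0,0,0,0,0,0.4]]'
python3 - <<'E'
from h import *
w=cam("wrist"); cv2.imwrite("pics/w20.png",w["image"][:,:,::-1]); crop(w,"w20c",235,400,90,250,4)
s=cam("side");crop(s,"s20",190,330,190,290,5)
E
```

```text
time_s: 26.73
ee_pos: [0.4493, -0.1698, 0.1531]
eef_rot: [3.139, 0.002, 1.48]
force: [-2.3, 0.7, 1.4]
grip_width: 0.0113
time_s: 27.57
ee_pos: [0.4501, -0.17, 0.3035]
eef_rot: [3.13, 0.005, 1.48]
force: [0.1, 0.2, 0.9]
grip_width: 0.028
```

View pics/w20c.png

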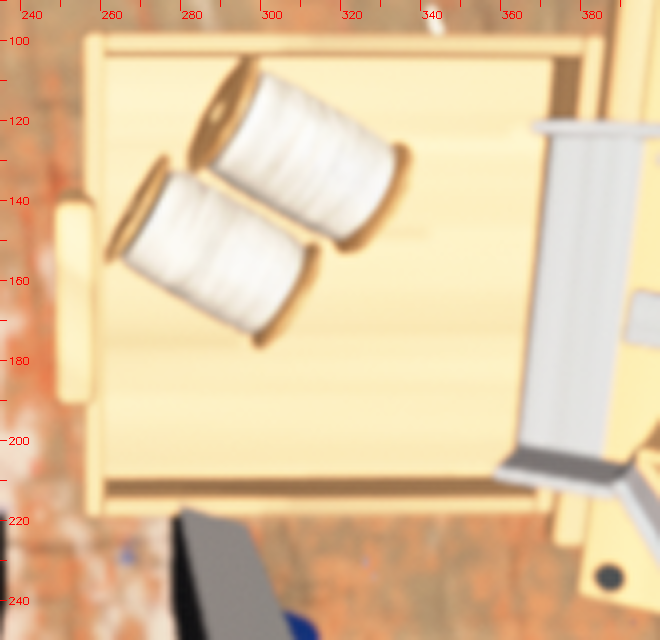

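View pics/s20.png

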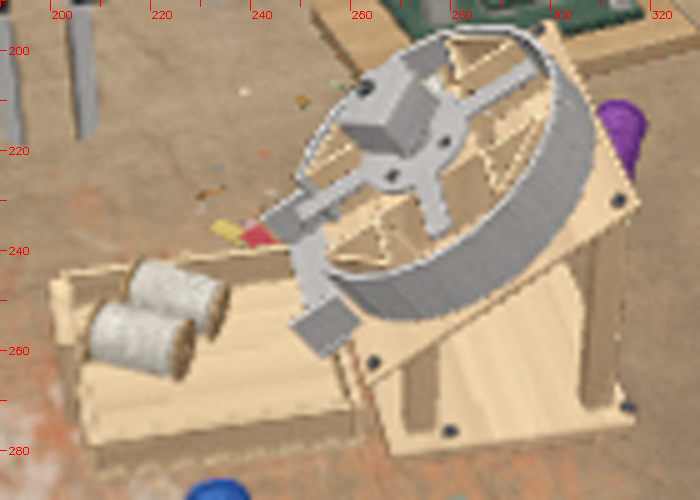

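```bash
python3 -m pendant '[[0,0,0,0,0,0,0.4],[0,0,0,0,0,0,0.4],[0,0,0,0,0,0,0.4],[0,0,0,0,0,0,0.4]]'
python3 - <<'E'
from h import *
c=cam("wrist"); crop(c,"w21",235,512,70,250,2)
q=[onz(c,*uv,.032) for uv in [(256.5,98.5),(383.5,98.5),(256.5,218.5)]]
print("x yaw",np.degrees(np.arctan2(*(q[1]-q[0])[[1,0]])),"y yaw",np.degrees(np.arctan2(-(q[0]-q[2])[0],(q[0]-q[2])[1])),"len",np.linalg.norm(q[1]-q[0]),np.linalg.norm(q[0]-q[2]),"centre",(q[1]+q[2])/2)
a=onz(c,371,123,.05);b=onz(c,362.5,202,.05);print("lip",(a+b)/2,np.linalg.norm(a-b))
t=cam("top"); crop(t,"t21",150,400,100,280,3)
E
```

```text
time_s: 28.0
ee_pos: [0.4487, -0.1695, 0.2961]
eef_rot: [3.141, 0.002, 1.48]
force: [-0.3, 0.7, 0.1]
grip_width: 0.0282
x yaw -4.887248432909873 y yaw -5.191562807907884 len 0.15190329721832893 0.15140307804267292 centre [ 0.52639753 -0.15602164  0.032     ]
lip [ 0.58219141 -0.16108923  0.05      ] 0.09549434670554337
```

View pics/w21.png

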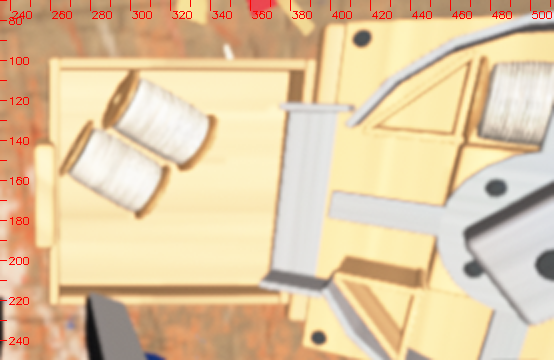

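View pics/t21.png

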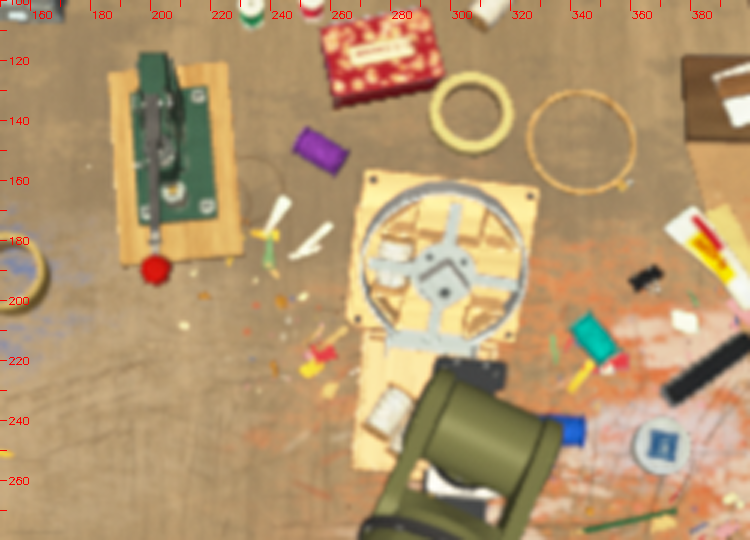

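```bash
python3 -c "
from station import hand_in
print(hand_in())"
```

```text
the job is handed in; nothing more can be done
None
```

The tray is flat under the chute with two spools in it, and the third spool is still in the drum. I handed the job in at 28 s of the 72 s allowed.

- **Turning:** I turned the drum slowly counter-clockwise in one grip on the boss. The first spool rolled out by about 0.77 rad and the second by about 2.26 rad. I stopped at about 2.29 rad, a little short of the 2.356 rad at which the second pocket faces the opening.
- **Tray jog:** The second spool came to rest leaning on the tray's left wall. I gripped the tray by its grip board and jogged it sideways twice until both spools lay flat, then put it back in place. The gripper did not touch the spools.
- **Last checks:** In the last pictures both spools lie inside the tray and the third is in its pocket. The tray is square to the dispenser within about 0.5°, with its origin about 56 mm in front of the lip (58 mm wanted). The tape roll and tin were never approached and look unmoved, and the gripper is open and clear of everything.
- **A check that disagreed:** The last tray measurement gave its sides as about 152 mm, against the real 160 and 156 mm. I had read the pixels from a picture taken just before the arm settled, so I relied only on the tray's position relative to the lip and its angle.

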